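# Ease the spring clip off the selector stud with the forked wedge

## Robot

A 6-joint arm with a two-finger parallel gripper is mounted at the origin on the work surface. World frame = base frame: x ahead of the robot, y to its left, z up, the work surface at z = 0. Lengths are in m, angles in degrees, forces in N, time in s.
With the tool pointing down it reaches from about 0.275 to 0.85 m from the base axis. Payload 5.2 kg.
Tool frame: the origin (TCP) lies at the very end of the fingers, on their centre line; the grasp point (between the pads) lies 19 mm behind it; y points along the fingers, x is the direction in which the jaws open and shut, and the axes are right-handed (so a half turn about y gives the same grasp; the last joint's range is limited). The gripper opens to 85 mm and grips with 20 to 120 N. Pads are 22 mm wide; open, the fingers measure 114 mm over their backs; the gripper's body (76 mm by 85 mm) begins 54 mm behind the grasp point. The pads swing forward as they close: fully open they stand 13 mm farther back than shut.
Start: joints at [57.021, 14.817, 87.949, -0, 77.235, -11.62], TCP at [0.2, 0.512, 0.231] pointing down, gripper open.
Joint ranges: [-179.93, 179.93], [-52.35, 119.4], [10.71, 147.94], [-69.91, 249.91], [12.55, 155.21], [-178.61, 178.61]. Speed limits (degrees/s): [147.25, 147.25, 180, 180, 180, 180].

## Interface

Orientations are given as a 3x3 rotation matrix whose columns are the frame's x, y, z axes.
In Python, from bench import r, vision, ticket gives the robot as it stands.
- The arm moves only by the tool move_arm, never from a script. Its argument "steps" is one flat list of numbers, 7 for each row, row after row: the shift along the tool's x, y, z in m, then the turn, a rotation vector about the tool's x, y, z in rad, then the opening, from 0 (shut) to 1 (fully open). In form: [dx, dy, dz, rx, ry, rz, fingers, dx, dy, dz, rx, ry, rz, fingers, ...]. A call has 1 to 5 rows; each row shifts and turns the commanded pose from where the row before left it, along the tool's axes as they then stand; what a row does not reach is not made up. A row lasts 1/10 s, in which the tool goes at most 50 mm and 8.59 degrees, less where a joint would pass 70% of its speed; a pose out of reach is approached as far as the arm can. A call with a gripper value outside its range is refused whole. The fingers move at their own pace and stop on an object; the grip force is fixed at half the most. Time passes only in rows, so rows that do not move let the fingers close. It gives the time, the measured TCP pose, the force and the opening at its end, in the units of the state.
- r.get_state(): the state, without advancing time (a new reading comes with each control period).
- vision.get_image(name): name is "side" or "top" or "wrist"; returns the picture (400x640x3 uint8, red, green, blue); there is no depth.
- vision.get_calibration(name): a dict with "fx", "fy", "cx", "cy" (pixels), "camera_from_world" (4x4, takes a point from world to camera coordinates); the wrist camera has in their place "tool_from_camera" (4x4, takes a point from camera to tool coordinates, whose origin is the TCP and whose axes are the tool frame's). Camera axes: x right, y down, z forward; pixel columns grow to the right and rows downward; lengths in m; the calibration is good to about 2 mm. A picture is of the moment at which its call begins: read the wrist's pose just before it. get_calibration takes no time and is no camera call.
- ticket.finish_job(): hands the job in, once; it reports no verdict.
The state is a dict: "t": time; "qpos": joint angles; "joint_velocities": joint speeds; "joint_efforts": joint torques, N m; "position": TCP position; "tool_rot": TCP orientation; "contact_force": force on the tool from outside, world axes, zero at the start; "ft_torque": the same for the moment, N m; "width": opening from 0.0 (shut) to 1.0 (fully open).
Only numpy, scipy, OpenCV 4.12 (cv2) and the standard library are available. Lean on these libraries where they do the work, as an engineer would, in place of code of your own. Each camera call takes 0.05 s, during which the arm holds its last target.

## Task

Take the spring clip off the selector lever's stud with the forked wedge: slide its thin tips along the washer and under the clip until the clip springs up out of the stud's neck, with a light touch, never bearing hard on the washer or shoving the lever out of its detent, and never pulling at the clip with the gripper while it is still in the neck. Then lay the wedge flat on the bench and put the loosened clip in the parts tray. Leave the drum, the bottle and the piston where they are.

Things in the scene. Friction and masses are not known exactly. Their poses are not given: they have to be found in the camera images.
- cover: Gearbox side cover, an aluminium casting fixed on the bench, 180 x 190 mm, 44 mm high, that carries the selector lever; origin under its centre, z up. At rest the stud stands at its (0, -55) mm and the lever's upright shaft at (0, +55) mm; the lever's top is 72 mm up. Lever, washer and stud belong to it; the wedge may load them (and the clip) with at most 18 N.
- lever (a joint): Turn of the level selector lever about its shaft, rad, 0 at rest. Shaft to stud: 110 mm, the shaft on the stud's +y side. Pushing the stud to its +x turns it positive against the detent spring: it gives about 13 mm (0.12 rad) for 10 N and returns when let go. Past 0.13 rad (14 mm) it is out of its detent.
- stud (a point): Where the upright steel stud's axis meets the top of its flat washer (58 mm wide, 3 thick), 85 mm above the bench; moves with the lever. The stud is 16 mm thick and 33 mm high from here: neck 12 mm thick at 14 to 21 mm up, head 16 mm at 24 to 25 mm, then a taper to 7 mm. z up; a link rod runs off to +x, the -x side is free.
- clip_mid (a point): Centre of the loose spring-steel clip round the stud, 11 mm above its plate's underside, so 11 mm above stud when seated. Plate 38 mm along x, 34 along y, 2.5 thick, window 18 x 20 mm; its x ends turn up to blunt edges only 1.8 mm clear of the washer: the wedge goes in under the -x edge, along the clip's +x. z up.
- clip_legs (a point): Between the tops of the clip's two upright spring legs, 11 mm above clip_mid (same axes). Legs stand at the y ends, 13 mm wide, outer faces 34.5 mm apart: grip here, closing along y, once it is off. Their lips hold in the neck (about 15 N); lifted some 6 mm they snap over the head and the clip sits 8 to 13 mm higher on the taper, loose, tilted up to 20 degrees.
- fork_grip (a point): Centre of the wooden handle of the loose forked wedge that lies flat on the bench, 14 mm above its flat underside, near its balance (0.2 to 0.3 kg). x along the tool to the tips, z up. Handle 22 mm wide along y, 28 mm high, from 54 mm behind to 34 mm ahead of here; then a 37 mm wide steel fork.
- fork_tip (a point): Underside midway between the wedge's two tine tips, 95 mm ahead of and 14 mm below fork_grip (same axes). Tines 8 mm wide, 46 mm long, slot of 21 mm between; flat below, the top slopes from 1.5 mm thick at the tips to 12 mm. The clip springs up with this point about 8 to 25 mm past the stud's axis; the slot's end meets the stud at 38 mm past.
- tray_in (a point): Centre of the inner floor of the open black plastic parts tray, fixed on the bench; inside 144 mm along its x, 114 mm along y, floor 3 mm above the bench, rim 24 mm above the bench. z up.
- drum: Loose steel clutch drum, open at the top, 112 mm wide and 66 mm high; origin under its centre. Leave alone.
- oil: Loose black plastic oil bottle, 68 mm wide and 190 mm high; origin under its centre. Leave alone.
- piston: Loose aluminium servo piston, 48 mm wide, 34 mm high with its 18 mm thick stem upward; origin under its centre. Leave alone.
Not all that is in view belongs to the job. Leave any blue or red look-alike of the part that bears fork_grip alone.

How it is judged (in metres and radians):
On the way:
1. the clip has sprung out of the neck and sits up on the stud, with the wedge's tips under it (z of clip_mid in the frame of stud above 0.0165 m and horizontal distance between clip_mid and stud below 0.012 m and distance between fork_tip and stud below 0.045 m), for 0.1 s.
At the end, for the whole second after the job is handed in: The clip lies at rest on the floor of the parts tray, its centre within the walls and less than 26 mm above the floor, and the forked wedge lies at rest flat on the bench, underside down (tilt under 0.12 rad, handle centre 9 to 19 mm above the bench) (x of clip_mid in the frame of tray_in between -0.07 and 0.07 m and y of clip_mid in the frame of tray_in between -0.055 and 0.055 m and z of clip_mid in the frame of tray_in between 0 and 0.026 m and linear speed of each of clip, fork below 0.02 m/s and height (world z) of fork_grip between 0.009 and 0.019 m and angle between fork_grip's own z axis and vertical below 0.12 rad); the robot touches nothing.
It fails at once if the lever is shoved more than 0.13 rad from rest, out of its detent (value of joint lever above 0.13 rad or value of joint lever below -0.13 rad).
It fails at once if the wedge bears on the lever, washer or stud with more than 18 N (contact force between fork and cover above 18 N).
It fails at once if the wedge is forced against the clip with more than 18 N (contact force between fork and clip above 18 N).
It fails at once if the gripper pulls or squeezes the clip (over 1 N) while it is still in the stud's neck (contact force between the fingers and clip above 1 N and distance between clip_mid and stud below 0.0155 m).
It fails at once if the drum, the bottle or the piston is moved more than 25 mm (distance of any of drum, oil, piston from where it was at the start of the episode above 0.025 m).
It also fails if it takes over 72 s, if anything falls off the work surface, if the arm or the gripper's body presses on something with over 40 N, if the wrist force passes 120 N, or if a joint passes its speed limit or range.

## Working session

There is one attempt and no reset: what is moved stays moved. The work goes in short steps, Python scripts to look and compute and a tool call to move; the robot and the scene stay as the last step left them, time stands still between calls to the robot, and variables do not carry over. Pictures are saved under pics/ and viewed, and the job is handed in when it is done.

Besides the shell and the picture viewer there is one more tool, called after "Request:" by a JSON object that holds its "name" and its "arguments". move_arm: Moves the arm, as the interface text tells. Its arguments: {"type":"object","properties":{"steps":{"type":"array","items":{"type":"number"}}},"required":["steps"]}

```bash
ls; mkdir -p pics; python3 - <<'E'
from bench import r, vision, ticket
import cv2
print(r.get_state())
for n in ("side","top","wrist"):
    im=vision.get_image(n); cv2.imwrite(f"pics/{n}0.png",im[:,:,::-1])
    print(n,vision.get_calibration(n))
E
```

```text
pics
{'t': 0.0, 'qpos': array([ 5.70205599e+01,  1.48582765e+01,  8.80129080e+01, -1.28487050e-03,
        7.72327619e+01, -1.16184154e+01]), 'joint_velocities': array([ 0.00612125, -0.04087292,  0.0525937 ,  0.04466348, -0.03224497,
       -0.09697895]), 'joint_efforts': array([ 1.27213028e-03, -4.46039772e+01, -2.90565026e+01, -2.93836565e-04,
        1.21250586e-02, -3.35322648e-05]), 'position': array([0.20001281, 0.51177056, 0.23047109]), 'tool_rot': array([[ 3.64237855e-01, -9.69195229e-04, -9.31305453e-01],
       [ 9.31304253e-01, -1.53378153e-03,  3.64238982e-01],
       [-1.78143779e-03, -9.99998354e-01,  3.43954344e-04]]), 'contact_force': array([-0.0458709 ,  0.4829553 , -0.81932528]), 'ft_torque': array([-0.00676767, -0.03167173,  0.04494999]), 'width': 1.00714207673833}
side {'fx': 388.69032363711284, 'fy': 388.69032363711284, 'cx': 315.8017982391235, 'cy': 197.43126154038208, 'camera_from_world': array([[-0.99704319, -0.07618199,  0.01005886,  0.55353869],
       [-0.06209711,  0.721673  , -0.68944328,  0.05934985],
       [ 0.04526396, -0.68802935, -0.72426983,  1.119
[... 313 characters left out ...]
.81296660e-02, -7.62621282e-02,
         5.40640549e-01],
       [ 7.62731657e-02,  6.81959077e-04, -9.97086726e-01,
         1.70532852e+00],
       [ 0.00000000e+00,  0.00000000e+00,  0.00000000e+00,
         1.00000000e+00]])}
wrist {'fx': 347.8048211773519, 'fy': 347.8048211773519, 'cx': 314.39024712786744, 'cy': 203.73376351379713, 'tool_from_camera': array([[ 9.99999112e-01, -1.02887764e-03,  8.46613047e-04,
        -7.52621271e-04],
       [-1.09006829e-03, -2.66344924e-01,  9.63877167e-01,
        -1.43085936e-01],
       [-7.66220576e-04, -9.63877234e-01, -2.66345809e-01,
         6.71143532e-02],
       [ 0.00000000e+00,  0.00000000e+00,  0.00000000e+00,
         1.00000000e+00]])}
```

View pics/side0.png

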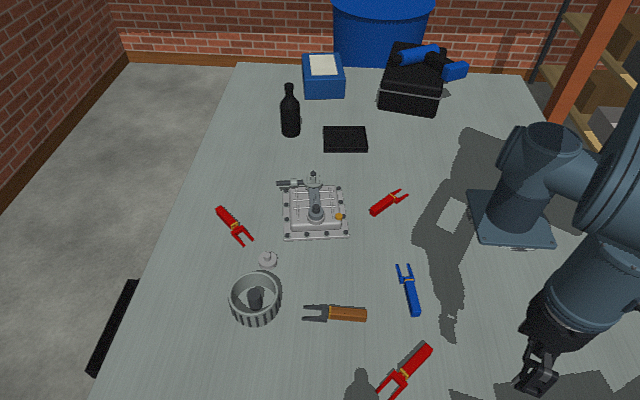

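View pics/top0.png

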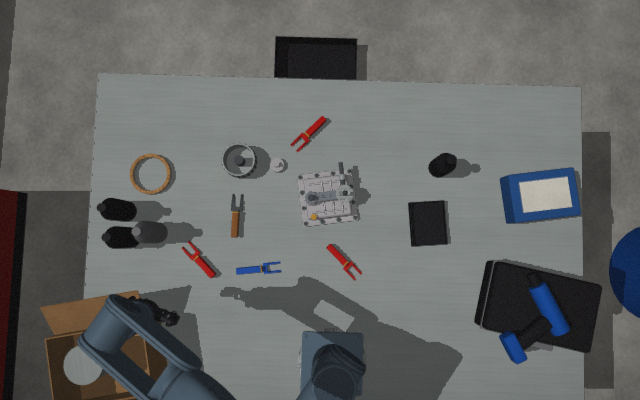

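View pics/wrist0.png

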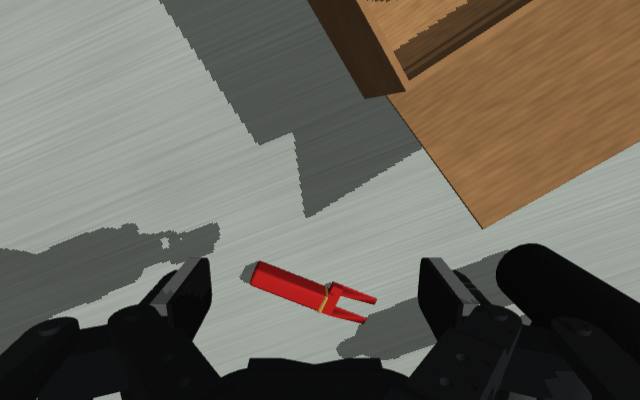

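```bash
python3 - <<'E'
import cv2
im=cv2.imread("pics/top0.png")
cv2.imwrite("pics/top0a.png",cv2.resize(im[125:265,215:375],None,fx=5,fy=5,interpolation=cv2.INTER_CUBIC)[:600*2][:, :800][:600+100][:600])
cv2.imwrite("pics/top0b.png",cv2.resize(im[140:260,390:550],None,fx=5,fy=5,interpolation=cv2.INTER_CUBIC))
im=cv2.imread("pics/side0.png")
cv2.imwrite("pics/side0a.png",cv2.resize(im[160:340,220:440],None,fx=3.3,fy=3.3,interpolation=cv2.INTER_CUBIC))
E
```

```text
(no output)
```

View pics/top0a.png

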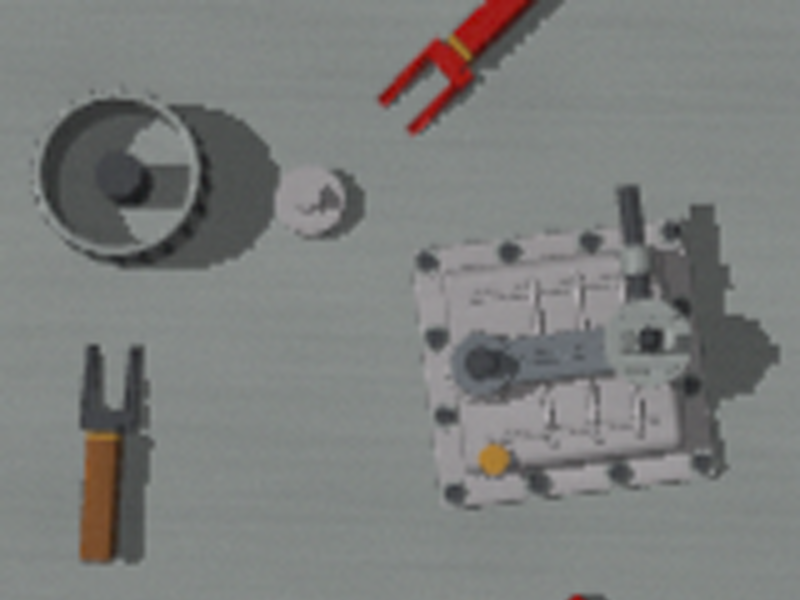

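View pics/side0a.png

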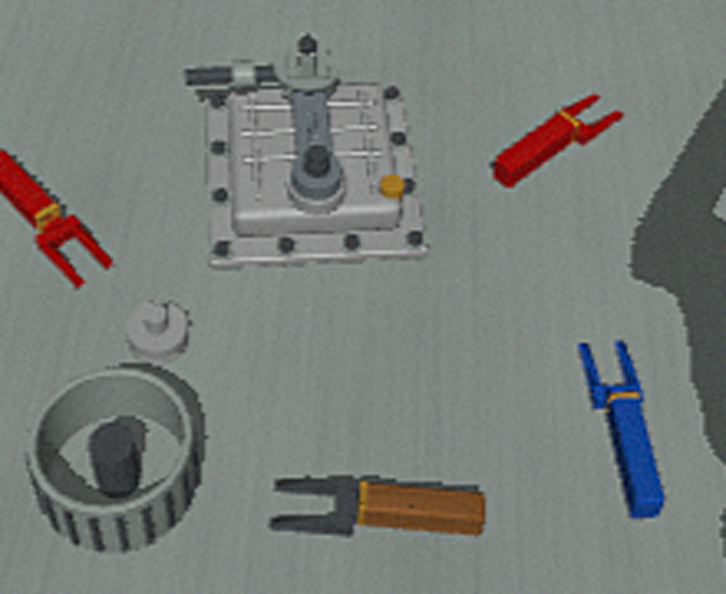

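```bash
cat > h.py <<'E'
from bench import r, vision, ticket
import numpy as np, cv2
def ray(name,px,st=None):
    c=vision.get_calibration(name)
    d=np.array([(px[0]-c['cx'])/c['fx'],(px[1]-c['cy'])/c['fy'],1.])
    if name=='wrist':
        st=st or r.get_state(); T=np.eye(4);T[:3,:3]=st['tool_rot'];T[:3,3]=st['position']
        W=T@c['tool_from_camera']
    else: W=np.linalg.inv(c['camera_from_world'])
    return W[:3,3],W[:3,:3]@d
def at(name,px,z,st=None):
    o,d=ray(name,px,st); return o+d*(z-o[2])/d[2]
def proj(name,p,st=None):
    c=vision.get_calibration(name)
    if name=='wrist':
        st=st or r.get_state(); T=np.eye(4);T[:3,:3]=st['tool_rot'];T[:3,3]=st['position']
        M=np.linalg.inv(T@c['tool_from_camera'])
    else: M=c['camera_from_world']
    q=M[:3,:3]@np.asarray(p)+M[:3,3]; return c['fx']*q[0]/q[2]+c['cx'],c['fy']*q[1]/q[2]+c['cy']
def tri(*rays):
    A=0;b=0
    for o,d in rays:
        d=d/np.linalg.norm(d);P=np.eye(3)-np.outer(d,d);A=A+P;b=b+P@o
    return np.linalg.solve(A,b)
def show(name,fn,crop=None,f=1):
    st=r.get_state(); im=vision.get_image(name)[:,:,::-1]
    if crop: im=im[crop[1]:crop[3],crop[0]:crop[2]]
    cv2.imwrite('pics/'+fn,cv2.resize(im,None,fx=f,fy=f,interpolation=cv2.INTER_CUBIC)); return st
E
python3 - <<'E'
from h import *
np.set_printoptions(precision=4,suppress=True)
t=lambda x,y:(215+(x+.5)/5-.5,125+(y+.5)/5-.5)
s=lambda x,y:(220+(x+.5)/3.3-.5,160+(y+.5)/3.3-.5)
print('rear',at('top',t(98,561),.014),'front',at('top',t(103,435),.028),'tip',at('top',t(116,347),.002))
print('tip side',at('side',s(272,507),.002),'rear',at('side',s(484,510),.014), at('side',s(360,500),.014))
print('stud top',tri(ray('top',t(650,334)),ray('side',s(308,37))))
print('shaft top',tri(ray('top',t(486,360)),ray('side',s(318,152))))
print('stud',at('top',t(650,334),.118),at('side',s(308,37),.118))
print('rod',at('top',t(640,290),.085),at('top',t(628,188),.085))
print('corners',[at('top',t(*p),.01) for p in ((427,260),(672,231),(703,463),(455,493))])
m=cv2.imread('pics/top0.png')
E
```

```text
rear [0.4141 0.342  0.014 ] front [0.4991 0.3397 0.028 ] tip [0.5614 0.3377 0.002 ]
tip side [0.5612 0.343  0.002 ] rear [0.4127 0.3392 0.014 ] [0.4994 0.3388 0.014 ]
stud top [ 0.5677 -0.0246  0.1164]
shaft top [0.5506 0.081  0.0899]
stud [ 0.5693 -0.0246  0.118 ] [ 0.5659 -0.0227  0.118 ]
rod [ 0.6014 -0.0188  0.085 ] [ 0.6688 -0.0092  0.085 ]
corners [array([0.6268, 0.1251, 0.01  ]), array([ 0.6516, -0.0428,  0.01  ]), array([ 0.4925, -0.0678,  0.01  ]), array([0.4672, 0.101 , 0.01  ])]
```

View pics/top0b.png

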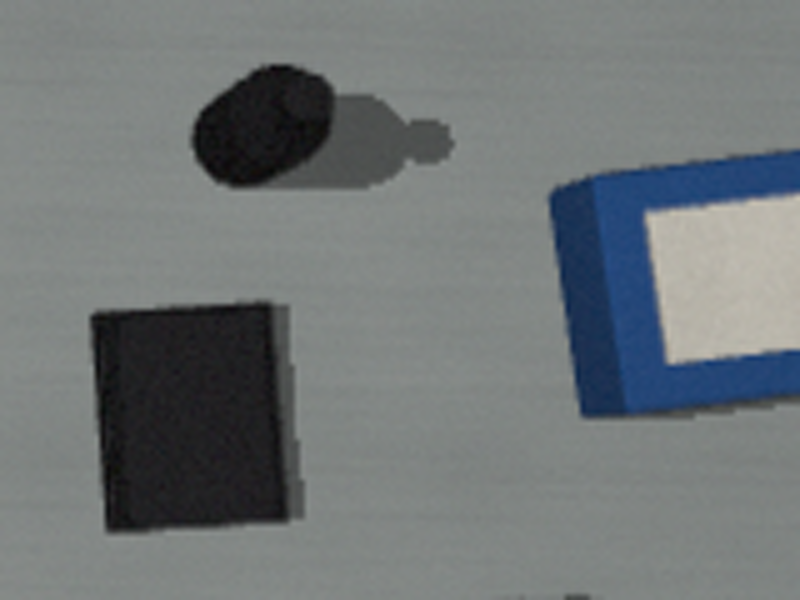

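Request:
{"name": "move_arm", "arguments": {"steps": [0, 0, 0, 0, -0.12, 0, 1, 0, 0, 0, 0, -0.12, 0, 1, 0, 0, 0, 0, -0.12, 0, 1, -0.021, 0.012, -0.033, 0, 0, 0, 1, -0.021, 0.012, -0.033, 0, 0, 0, 1]}}

```text
t: 0.65
position: [0.2657, 0.4695, 0.2071]
tool_rot: [[0.01, 0.0, -1.0], [1.0, 0.001, 0.01], [0.001, -1.0, -0.0]]
contact_force: [0.9, 0.2, 0.2]
width: 0.998
```

Request:
{"name": "move_arm", "arguments": {"steps": [-0.021, 0.012, -0.033, 0, 0, 0, 1, -0.021, 0.012, -0.033, 0, 0, 0, 1, -0.021, 0.012, -0.033, 0, 0, 0, 1, -0.021, 0.012, -0.033, 0, 0, 0, 1, -0.021, 0.012, -0.033, 0, 0, 0, 1]}}

```text
t: 1.15
position: [0.4304, 0.3612, 0.1466]
tool_rot: [[0.013, -0.0, -1.0], [1.0, -0.0, 0.013], [-0.0, -1.0, 0.0]]
contact_force: [1.5, 0.6, -0.0]
width: 0.997
```

```bash
python3 - <<'E'
from h import *
np.set_printoptions(precision=4,suppress=True)
st=show('wrist','w1.png'); print(st['position'],st['tool_rot'])
t=lambda x,y:(390+(x+.5)/5-.5,140+(y+.5)/5-.5)
print('tray',[at('top',t(*p),.024) for p in ((92,313),(270,303),(290,520),(108,530))])
E
```

```text
[0.4304 0.3612 0.1466] [[ 0.0129 -0.0004 -0.9999]
 [ 0.9999 -0.0001  0.0129]
 [-0.0001 -1.      0.0004]]
tray [array([ 0.5479, -0.2451,  0.024 ]), array([ 0.5581, -0.366 ,  0.024 ]), array([ 0.4114, -0.3809,  0.024 ]), array([ 0.4012, -0.2581,  0.024 ])]
```

View pics/w1.png

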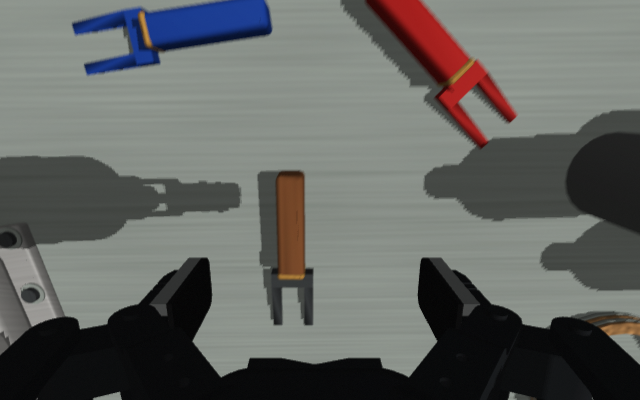

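```bash
python3 - <<'E'
from h import *
np.set_printoptions(precision=4,suppress=True)
print(at('wrist',(290.5,172),.028),at('wrist',(291,276),.028),at('wrist',(293,324),.002))
print(at('wrist',(277,276),.028),at('wrist',(305,276),.028),at('wrist',(278,185),.028),at('wrist',(304,185),.028))
E
```

```text
[0.4144 0.3388 0.028 ] [0.5009 0.3362 0.028 ] [0.5641 0.3342 0.002 ]
[0.5007 0.3247 0.028 ] [0.5011 0.3478 0.028 ] [0.4242 0.3289 0.028 ] [0.4246 0.3488 0.028 ]
```

Request:
{"name": "move_arm", "arguments": {"steps": [-0.0115, 0.02, -0.018, 0, 0.018, 0, 1, -0.0115, 0.03, -0.018, 0, 0, 0, 1, 0, 0.04, -0.001, 0, 0, 0, 1, 0, 0.04, 0, 0, 0, 0, 1, 0, 0.003, 0, 0, 0, 0, 0.7]}}

```text
t: 1.7
position: [0.4619, 0.3364, 0.0093]
tool_rot: [[0.031, -0.01, -0.999], [0.999, -0.005, 0.031], [-0.005, -1.0, 0.01]]
contact_force: [-0.9, 0.3, -0.6]
width: 0.858
```

Request:
{"name": "move_arm", "arguments": {"steps": [0, 0, 0, 0, 0, 0, 0.6, 0, 0, 0, 0, 0, 0, 0.4]}}

```text
t: 1.9
position: [0.4671, 0.3394, 0.0162]
tool_rot: [[0.03, 0.003, -1.0], [1.0, 0.001, 0.03], [0.001, -1.0, -0.003]]
contact_force: [0.9, -0.6, 0.9]
width: 0.517
```

Request:
{"name": "move_arm", "arguments": {"steps": [0, 0, 0, 0, 0, 0, 0.45, 0, 0, 0, 0, 0, 0, 0.45]}}

```text
t: 2.1
position: [0.467, 0.3392, 0.0163]
tool_rot: [[0.03, 0.003, -1.0], [1.0, 0.001, 0.03], [0.002, -1.0, -0.003]]
contact_force: [-0.1, -0.4, 0.4]
width: 0.444
```

Request:
{"name": "move_arm", "arguments": {"steps": [0, 0.003, 0, 0, 0, 0, 0.45, 0, 0.003, 0, 0, 0, 0, 0.45, 0, 0.003, 0, 0, 0, 0, 0.45, 0, 0, 0, 0, 0, 0, 0.45]}}

```text
t: 2.5
position: [0.4654, 0.3382, 0.0047]
tool_rot: [[0.031, -0.001, -1.0], [1.0, -0.001, 0.031], [-0.001, -1.0, 0.001]]
contact_force: [0.3, 1.0, -0.2]
width: 0.452
```

Request:
{"name": "move_arm", "arguments": {"steps": [0, 0, 0, 0, 0, 0, 0.45, 0, 0, 0, 0, 0, 0, 0.45]}}

```text
t: 2.7
position: [0.4659, 0.3385, 0.0052]
tool_rot: [[0.031, -0.0, -1.0], [1.0, -0.0, 0.031], [-0.0, -1.0, 0.0]]
contact_force: [0.0, -0.2, -0.1]
width: 0.457
```

```bash
python3 - <<'E'
from h import *
st=show('wrist','w2.png'); print(st['position'],st['tool_rot'],st['contact_force'])
print(proj('wrist',(.4675,.338,.0),st))
E
```

```text
[0.46591162 0.3384763  0.00523476] [[ 3.08164924e-02 -1.23503919e-04 -9.99525051e-01]
 [ 9.99525058e-01 -5.24954646e-05  3.08164990e-02]
 [-5.62764904e-05 -9.99999991e-01  1.21827536e-04]] [ 0.02685699 -0.15709622 -0.13116709]
(np.float64(314.9349986070933), np.float64(261.77777190222855))
```

View pics/w2.png

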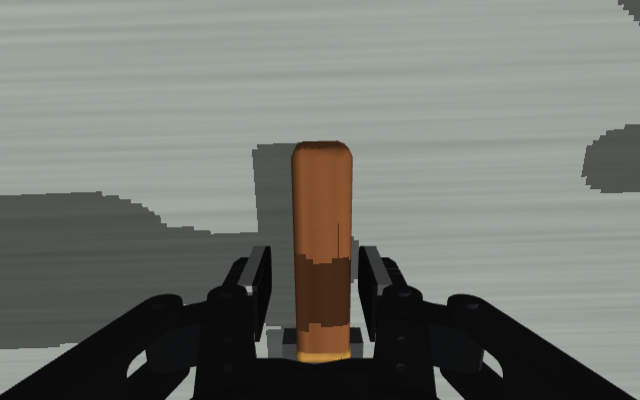

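Request:
{"name": "move_arm", "arguments": {"steps": [0.001, 0.0015, 0, 0, 0, 0, 0.45, 0, 0, 0, 0, 0, 0, 0.3, 0, 0, 0, 0, 0, 0, 0.2, 0, 0, 0, 0, 0, 0, 0.1, 0, 0, 0, 0, 0, 0, 0]}}

```text
t: 3.25
position: [0.4661, 0.3396, 0.004]
tool_rot: [[0.031, 0.0, -1.0], [1.0, 0.0, 0.031], [0.0, -1.0, -0.0]]
contact_force: [-1.1, 0.5, 2.1]
width: 0.245
```

Request:
{"name": "move_arm", "arguments": {"steps": [0, 0, 0, 0, 0, 0, 0, 0, 0, 0, 0, 0, 0, 0, 0, 0, 0, 0, 0, 0, 0]}}

```text
t: 3.55
position: [0.4661, 0.3396, 0.004]
tool_rot: [[0.031, 0.0, -1.0], [1.0, 0.0, 0.031], [0.0, -1.0, -0.0]]
contact_force: [-0.4, 0.9, 2.8]
width: 0.245
```

Request:
{"name": "move_arm", "arguments": {"steps": [0, -0.01, 0, 0, 0, 0, 0, 0, -0.03, 0, 0, 0, 0, 0, 0, -0.045, 0, 0, -0.06, 0, 0, 0, -0.045, 0, 0, -0.06, 0, 0, 0, -0.045, 0, 0, -0.06, 0, 0]}}

```text
t: 4.05
position: [0.4652, 0.339, 0.1805]
tool_rot: [[-0.151, -0.001, -0.989], [0.989, -0.001, -0.151], [-0.001, -1.0, 0.001]]
contact_force: [1.3, 1.5, -2.5]
width: 0.243
```

Request:
{"name": "move_arm", "arguments": {"steps": [-0.02, -0.02, -0.01, 0, 0, 0, 0, -0.04, -0.015, -0.011, 0, 0, 0, 0, -0.04, -0.005, -0.011, 0, 0, 0, 0, -0.04, 0, -0.011, 0, 0, 0, 0, -0.04, 0, -0.011, 0, 0, 0, 0]}}

```text
t: 4.55
position: [0.546, 0.1679, 0.2193]
tool_rot: [[-0.149, -0.0, -0.989], [0.989, -0.0, -0.149], [-0.0, -1.0, 0.0]]
contact_force: [-0.1, -0.6, -2.4]
width: 0.245
```

Request:
{"name": "move_arm", "arguments": {"steps": [-0.04, 0, -0.011, 0, 0, 0, 0, -0.04, 0, -0.011, 0, 0, 0, 0, -0.035, 0, -0.011, 0, 0, 0, 0, -0.02, 0, 0, 0, 0, 0, 0, 0, 0, 0, 0, 0, 0, 0]}}

```text
t: 5.05
position: [0.5988, 0.0376, 0.2184]
tool_rot: [[-0.145, -0.001, -0.989], [0.989, -0.001, -0.145], [-0.001, -1.0, 0.002]]
contact_force: [1.0, 0.7, -1.3]
width: 0.246
```

Request:
{"name": "move_arm", "arguments": {"steps": [0, 0, 0, 0, 0, 0, 0, 0, 0, 0, 0, 0, 0, 0]}}

```text
t: 5.25
position: [0.5982, 0.0418, 0.2188]
tool_rot: [[-0.149, -0.001, -0.989], [0.989, 0.0, -0.149], [0.001, -1.0, 0.001]]
contact_force: [-0.2, 0.2, -1.7]
width: 0.245
```

```bash
python3 - <<'E'
from h import *
st=show('wrist','w3.png'); print(st['t'],st['position'],st['tool_rot'],st['contact_force'],st['ft_torque'])
E
```

```text
5.25 [0.59819471 0.04182409 0.21879374] [[-1.49308922e-01 -7.24309790e-04 -9.88790332e-01]
 [ 9.88790424e-01  4.83801578e-04 -1.49309290e-01]
 [ 5.86524504e-04 -9.99999621e-01  6.43954692e-04]] [-0.1656466   0.17132303 -1.71789348] [-0.01680308 -0.07197356  0.01541838]
```

View pics/w3.png

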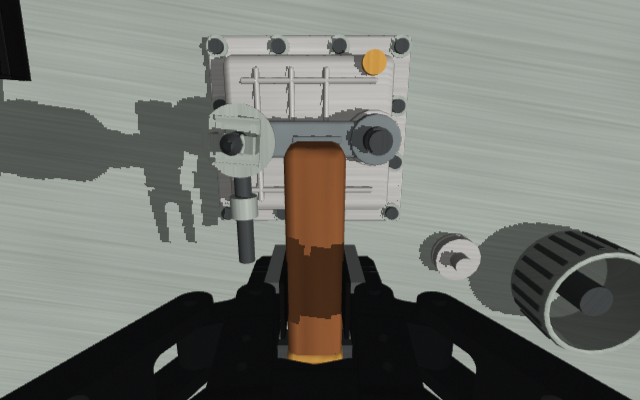

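```bash
python3 - <<'E'
import cv2
im=cv2.imread("pics/w3.png")
cv2.imwrite("pics/w3a.png",cv2.resize(im[90:210,190:300],None,fx=5,fy=5,interpolation=cv2.INTER_CUBIC))
E
```

```text
(no output)
```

View pics/w3a.png

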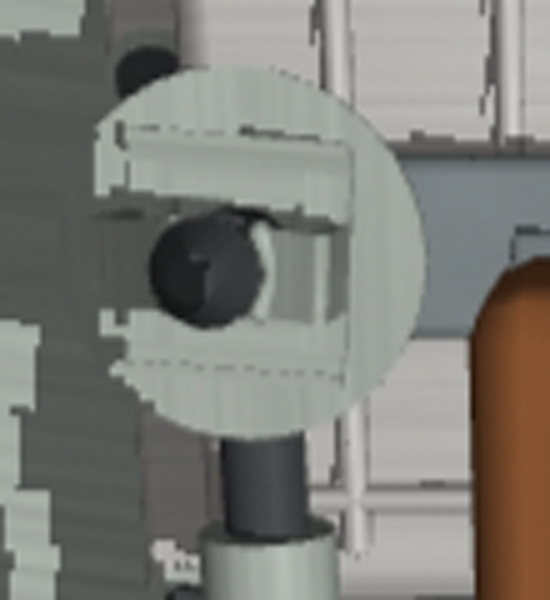

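```bash
python3 - <<'E'
from h import *
np.set_printoptions(precision=4,suppress=True)
w=lambda x,y:(190+(x+.5)/5-.5,90+(y+.5)/5-.5)
st=r.get_state()
P={}
for n,p,z in (('a',(125,125),.089),('b',(350,145),.089),('c',(345,380),.089),('d',(125,365),.089),('wash R',(426,262),.085),('wash B',(255,438),.085),('wash T',(240,67),.085),('head',(207,268),.109)):
    P[n]=at('wrist',w(*p),z,st); print(n,P[n])
for a,b in ('dc','ab','ad','bc'):
    v=P[b]-P[a]; print(a,b,np.degrees(np.arctan2(v[1],v[0])),np.linalg.norm(v))
print('rear',at('wrist',(315,143),.2188+.024,st))
x=np.arctan2(.149,.989)
# washer circle fit
pts=[(95,190),(150,88),(240,67),(330,88),(400,165),(426,262),(405,345),(350,405),(255,438)]
Q=np.array([at('wrist',w(*p),.085,st)[:2] for p in pts])
A=np.c_[2*Q,np.ones(len(Q))];s=np.linalg.lstsq(A,(Q**2).sum(1),rcond=None)[0];print('washer c',s[:2],np.sqrt(s[2]+s[:2]@s[:2]))
E
```

```text
a [ 0.548  -0.0428  0.089 ]
b [ 0.5458 -0.0086  0.089 ]
c [ 0.5819 -0.0055  0.089 ]
d [ 0.5847 -0.0401  0.089 ]
wash R [0.5621 0.0045 0.085 ]
wash B [ 0.5942 -0.0195  0.085 ]
wash T [ 0.537  -0.0271  0.085 ]
head [ 0.565  -0.0242  0.109 ]
d c 94.6230164390229 0.034661371949960315
a b 93.6154361345739 0.03421012601589687
a d 4.20287999855655 0.03676887956107625
b c 4.91913892219526 0.03616679970536657
rear [0.5431 0.0332 0.2428]
washer c [ 0.5651 -0.0226] 0.02795779659891108
```

Request:
{"name": "move_arm", "arguments": {"steps": [-0.01, 0, 0.03, 0, 0, 0, 0, -0.013, 0, 0.045, 0, 0, 0, 0, -0.013, 0, 0.045, 0, 0, 0, 0, -0.01, 0, 0.035, 0, 0, 0, 0, -0.005, 0.01, 0.014, 0, 0.075, 0, 0]}}

```text
t: 5.8
position: [0.4368, -0.0343, 0.2099]
tool_rot: [[-0.074, 0.001, -0.997], [0.997, -0.001, -0.074], [-0.001, -1.0, -0.001]]
contact_force: [1.0, -0.1, -2.6]
width: 0.244
```

Request:
{"name": "move_arm", "arguments": {"steps": [0, 0.03, 0, 0, 0, 0, 0, 0, 0.03, 0, 0, 0, 0, 0, 0, 0.025, 0, 0.02, 0, 0, 0, 0, 0.013, 0, 0, 0, 0, 0, 0, 0.006, 0, 0, 0, 0, 0]}}

```text
t: 6.3
position: [0.438, -0.0334, 0.1037]
tool_rot: [[-0.076, -0.022, -0.997], [0.997, -0.001, -0.076], [0.001, -1.0, 0.022]]
contact_force: [0.2, 0.6, -2.3]
width: 0.243
```

Request:
{"name": "move_arm", "arguments": {"steps": [0, 0, 0, 0, 0, 0, 0, 0, 0, 0, 0, 0, 0, 0]}}

```text
t: 6.5
position: [0.4394, -0.0344, 0.1056]
tool_rot: [[-0.075, -0.019, -0.997], [0.997, -0.002, -0.075], [-0.001, -1.0, 0.019]]
contact_force: [0.8, 0.2, -2.1]
width: 0.242
```

```bash
python3 - <<'E'
from h import *
st=show('top','t4.png'); print(st['t'],st['position'],st['tool_rot'],st['contact_force'],st['ft_torque'])
show('side','s4.png')
im=cv2.imread("pics/t4.png")
cv2.imwrite("pics/t4a.png",cv2.resize(im[160:260,290:390],None,fx=6,fy=6,interpolation=cv2.INTER_CUBIC))
im=cv2.imread("pics/s4.png")
cv2.imwrite("pics/s4a.png",cv2.resize(im[150:250,260:400],None,fx=5.5,fy=5.5,interpolation=cv2.INTER_CUBIC))
E
```

```text
6.5 [ 0.43937542 -0.03443922  0.10558797] [[-7.48854126e-02 -1.86448420e-02 -9.97017826e-01]
 [ 9.97192020e-01 -1.90262518e-03 -7.48629159e-02]
 [-5.01143980e-04 -9.99824360e-01  1.87349665e-02]] [ 0.84188888  0.18212665 -2.12757178] [ 0.02333809 -0.0626908   0.05093413]
```

View pics/t4a.png

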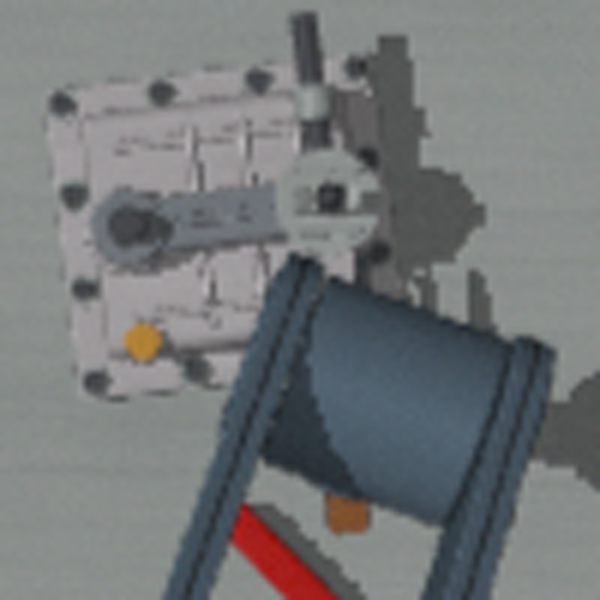

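View pics/s4a.png

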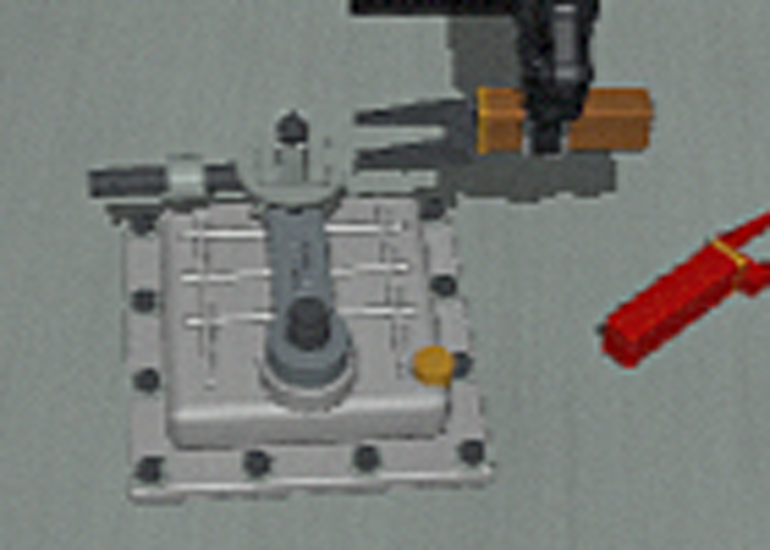

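```bash
python3 - <<'E'
from h import *
np.set_printoptions(precision=4,suppress=True)
s=lambda x,y:(260+(x+.5)/5.5-.5,150+(y+.5)/5.5-.5)
print('tips',at('side',s(355,119),.1005),at('side',s(355,163),.1005))
print('stud top',at('side',s(291,117),.118),'head c',at('side',s(292,132),.109))
print('band',at('side',s(480,118),.112))
print('rear',at('side',s(650,118),.112))
for y in (-.0085,-.0165):pass
st=r.get_state()
R=st['tool_rot'];p=st['position']
for lx in (.0105,.0185,-.0105,-.0185):
    q=p+R@np.array([lx,.004,-.094]); u=proj('side',q); print(lx,q,((u[0]+.5-260)*5.5-.5,(u[1]+.5-150)*5.5-.5))
E
```

```text
tips [ 0.5358 -0.043   0.1005] [ 0.5338 -0.0103  0.1005]
stud top [ 0.5673 -0.0226  0.118 ] head c [ 0.5666 -0.0212  0.109 ]
band [ 0.4721 -0.0367  0.112 ]
rear [ 0.3859 -0.0443  0.112 ]
0.0105 [ 0.5325 -0.0172  0.1001] (np.float64(358.3944304239576), np.float64(154.26194747516067))
0.0185 [ 0.5319 -0.0093  0.1001] (np.float64(358.61975277506406), np.float64(165.20617829234453))
-0.0105 [ 0.534  -0.0382  0.1001] (np.float64(357.8137225900981), np.float64(126.05613238447694))
-0.0185 [ 0.5346 -0.0462  0.1001] (np.float64(357.59650615330384), np.float64(115.50561748930764))
```

Request:
{"name": "move_arm", "arguments": {"steps": [0.0015, 0, -0.004, 0, 0, 0, 0, 0, 0, -0.004, 0, 0, 0, 0, 0, 0.004, 0, 0, 0, 0, 0, 0, 0.004, 0, 0, 0, 0, 0, 0, 0.003, 0, 0, 0, 0, 0]}}

```text
t: 7.1
position: [0.4461, -0.0325, 0.0931]
tool_rot: [[-0.074, -0.021, -0.997], [0.997, -0.001, -0.074], [0.0, -1.0, 0.021]]
contact_force: [-0.5, -0.9, -2.0]
width: 0.244
```

Request:
{"name": "move_arm", "arguments": {"steps": [0, 0, 0, 0, 0, 0, 0, 0, 0, 0, 0, 0, 0, 0]}}

```text
t: 7.3
position: [0.4463, -0.0326, 0.0934]
tool_rot: [[-0.074, -0.021, -0.997], [0.997, -0.001, -0.074], [0.0, -1.0, 0.021]]
contact_force: [0.1, -0.9, -2.4]
width: 0.242
```

```bash
python3 - <<'E'
from h import *
st=show('side','s5.png',(270,155,370,225),8); print(st['t'],st['position'],st['tool_rot'],st['contact_force'],st['ft_torque'])
E
```

```text
7.3 [ 0.44630587 -0.03256221  0.09343685] [[-7.40670586e-02 -2.05081981e-02 -9.97042369e-01]
 [ 9.97253237e-01 -1.29288559e-03 -7.40561299e-02]
 [ 2.29696074e-04 -9.99788849e-01  2.05476272e-02]] [ 0.10729138 -0.92637874 -2.38940739] [ 0.00381683 -0.03855778  0.02575383]
```

View pics/s5.png

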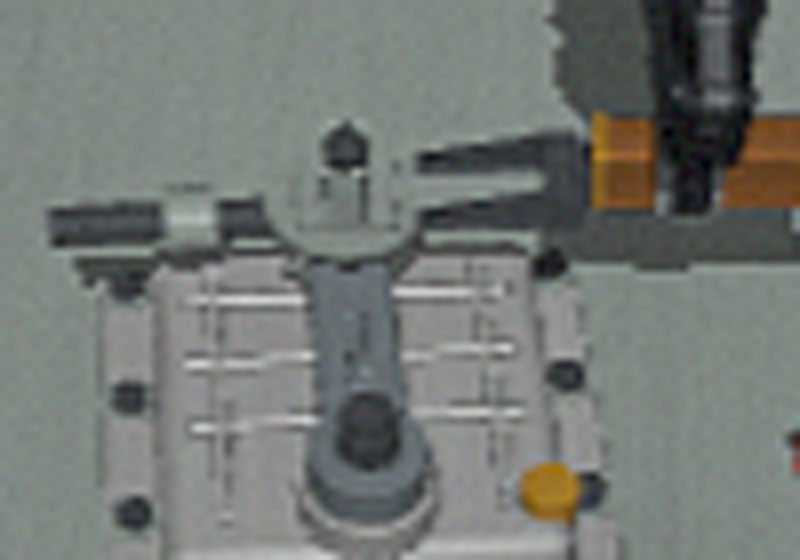

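Request:
{"name": "move_arm", "arguments": {"steps": [0, 0, -0.0035, 0, 0, 0, 0, 0, 0, 0, 0, 0, 0, 0, 0, 0.001, 0, 0, 0, 0, 0, 0, 0, 0, 0, 0, 0, 0]}}

```text
t: 7.75
position: [0.4499, -0.0323, 0.0925]
tool_rot: [[-0.074, -0.02, -0.997], [0.997, -0.001, -0.074], [0.0, -1.0, 0.02]]
contact_force: [0.3, 0.2, -1.6]
width: 0.246
```

Request:
{"name": "move_arm", "arguments": {"steps": [0, 0.0007, 0, 0, 0, 0, 0, 0, 0, 0, 0, 0, 0, 0]}}

```text
t: 7.95
position: [0.4498, -0.0323, 0.0918]
tool_rot: [[-0.074, -0.02, -0.997], [0.997, -0.001, -0.074], [0.0, -1.0, 0.02]]
contact_force: [-0.8, -0.8, -2.1]
width: 0.242
```

Request:
{"name": "move_arm", "arguments": {"steps": [0, 0.0005, 0, 0, 0, 0, 0, 0, 0, 0, 0, 0, 0, 0]}}

```text
t: 8.15
position: [0.4499, -0.0323, 0.0913]
tool_rot: [[-0.074, -0.02, -0.997], [0.997, -0.001, -0.074], [0.0, -1.0, 0.02]]
contact_force: [0.7, -0.6, -1.7]
width: 0.244
```

```bash
python3 - <<'E'
from h import *
st=show('side','s6.png',(270,155,370,225),8); print(st['t'],st['position'],st['tool_rot'],st['contact_force'],st['ft_torque'])
E
```

```text
8.15 [ 0.44989593 -0.03234471  0.0913387 ] [[-7.40877860e-02 -2.00579296e-02 -9.97049988e-01]
 [ 9.97251723e-01 -1.45665967e-03 -7.40734723e-02]
 [ 3.33979837e-05 -9.99797758e-01  2.01107255e-02]] [ 0.6635408  -0.55435618 -1.74510167] [ 0.02511098 -0.04876528 -0.03658305]
```

View pics/s6.png

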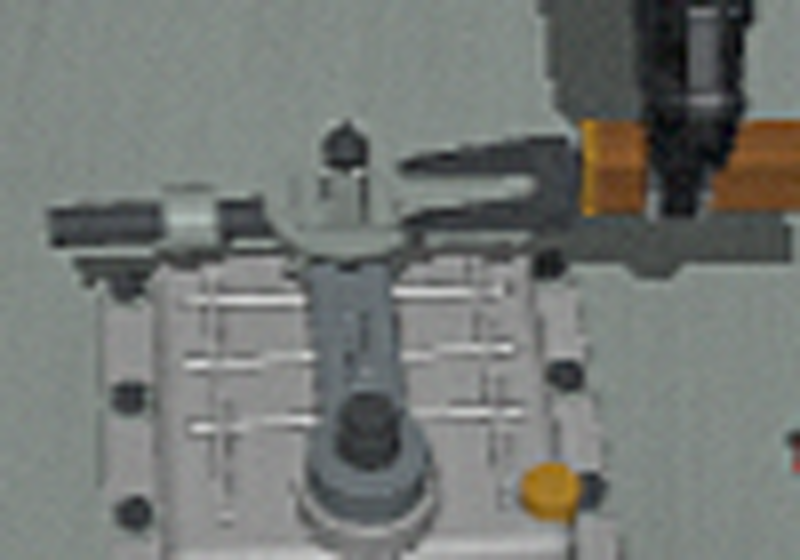

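Request:
{"name": "move_arm", "arguments": {"steps": [0, 0.0003, 0, 0, 0, 0, 0, 0, 0, 0, 0, 0, 0, 0]}}

```text
t: 8.4
position: [0.4499, -0.0324, 0.0911]
tool_rot: [[-0.074, -0.02, -0.997], [0.997, -0.001, -0.074], [0.0, -1.0, 0.02]]
contact_force: [-0.7, -0.1, -1.9]
width: 0.244
```

Request:
{"name": "move_arm", "arguments": {"steps": [0, 0.0003, 0, 0, 0, 0, 0, 0, 0, 0, 0, 0, 0, 0]}}

```text
t: 8.6
position: [0.45, -0.0324, 0.0908]
tool_rot: [[-0.074, -0.02, -0.997], [0.997, -0.002, -0.074], [-0.0, -1.0, 0.02]]
contact_force: [-0.6, 0.4, -2.2]
width: 0.242
```

Request:
{"name": "move_arm", "arguments": {"steps": [0, 0.0003, 0, 0, 0, 0, 0, 0, 0, 0, 0, 0, 0, 0]}}

```text
t: 8.8
position: [0.4501, -0.0324, 0.0906]
tool_rot: [[-0.074, -0.02, -0.997], [0.997, -0.002, -0.074], [-0.0, -1.0, 0.02]]
contact_force: [-0.5, -0.5, -0.4]
width: 0.245
```

Request:
{"name": "move_arm", "arguments": {"steps": [0, 0.0003, 0, 0, 0, 0, 0, 0, 0, 0, 0, 0, 0, 0]}}

```text
t: 9.0
position: [0.4502, -0.0324, 0.0904]
tool_rot: [[-0.074, -0.019, -0.997], [0.997, -0.002, -0.074], [-0.0, -1.0, 0.019]]
contact_force: [-0.2, -1.0, 0.7]
width: 0.249
```

```bash
python3 - <<'E'
from h import *
st=r.get_state(); print(st['position'],st['contact_force'],st['ft_torque'])
E
```

```text
[ 0.45020285 -0.03241175  0.09039052] [-0.16318448 -1.01938785  0.71241915] [ 0.08924255 -0.18824046 -0.02026023]
```

Request:
{"name": "move_arm", "arguments": {"steps": [0, 0, -0.001, 0, 0, 0, 0, 0, -4e-05, -0.001, 0, 0, 0, 0, 0, 0, 0, 0, 0, 0, 0]}}

```text
t: 9.3
position: [0.4523, -0.0323, 0.0903]
tool_rot: [[-0.074, -0.019, -0.997], [0.997, -0.002, -0.074], [-0.0, -1.0, 0.019]]
contact_force: [-0.6, -0.1, 0.2]
width: 0.243
```

Request:
{"name": "move_arm", "arguments": {"steps": [0, 0, -0.001, 0, 0, 0, 0, 0, -4e-05, -0.001, 0, 0, 0, 0, 0, 0, 0, 0, 0, 0, 0]}}

```text
t: 9.6
position: [0.4542, -0.0321, 0.0903]
tool_rot: [[-0.074, -0.02, -0.997], [0.997, -0.002, -0.074], [-0.0, -1.0, 0.02]]
contact_force: [-0.4, -0.7, 0.1]
width: 0.247
```

Request:
{"name": "move_arm", "arguments": {"steps": [0, 0, -0.001, 0, 0, 0, 0, 0, -4e-05, -0.001, 0, 0, 0, 0, 0, 0, 0, 0, 0, 0, 0]}}

```text
t: 9.9
position: [0.4561, -0.0319, 0.0902]
tool_rot: [[-0.074, -0.02, -0.997], [0.997, -0.002, -0.074], [-0.0, -1.0, 0.02]]
contact_force: [-0.3, 0.5, 1.4]
width: 0.242
```

```bash
python3 - <<'E'
from h import *
st=show('side','s7.png',(290,160,360,210),11); print(st['t'],st['position'],st['contact_force'],st['ft_torque'])
E
```

```text
9.9 [ 0.45609346 -0.03188155  0.09021768] [-0.3107255   0.52679514  1.36932266] [ 0.08795775 -0.19708642  0.00135098]
```

View pics/s7.png

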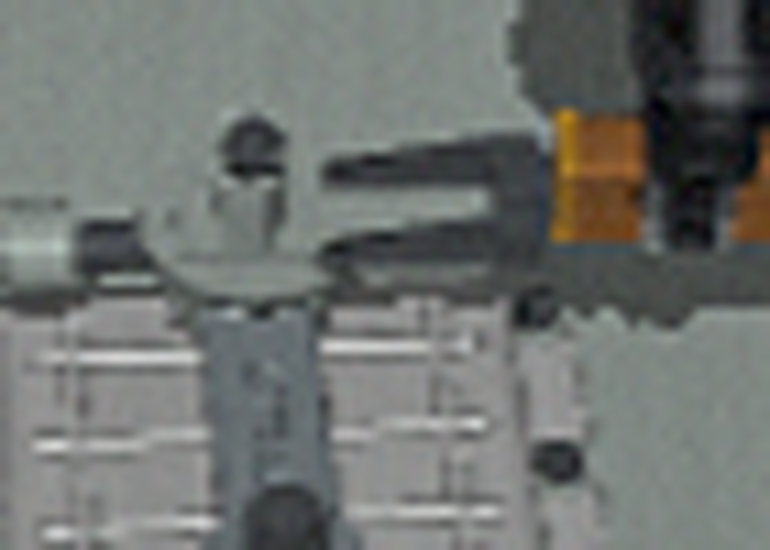

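Request:
{"name": "move_arm", "arguments": {"steps": [0, -2e-05, -0.001, 0, 0, 0, 0, 0, -4e-05, -0.001, 0, 0, 0, 0, 0, 0, 0, 0, 0, 0, 0]}}

```text
t: 10.25
position: [0.4581, -0.0318, 0.0902]
tool_rot: [[-0.074, -0.02, -0.997], [0.997, -0.002, -0.074], [-0.0, -1.0, 0.02]]
contact_force: [-0.6, -0.1, 2.0]
width: 0.248
```

Request:
{"name": "move_arm", "arguments": {"steps": [0, -2e-05, -0.001, 0, 0, 0, 0, 0, -4e-05, -0.001, 0, 0, 0, 0, 0, 0, 0, 0, 0, 0, 0]}}

```text
t: 10.55
position: [0.4599, -0.0316, 0.0902]
tool_rot: [[-0.074, -0.02, -0.997], [0.997, -0.001, -0.074], [0.0, -1.0, 0.02]]
contact_force: [-1.2, 0.0, 2.7]
width: 0.243
```

Request:
{"name": "move_arm", "arguments": {"steps": [0, -2e-05, -0.001, 0, 0, 0, 0, 0, -4e-05, -0.001, 0, 0, 0, 0, 0, 0, 0, 0, 0, 0, 0]}}

```text
t: 10.85
position: [0.4622, -0.0315, 0.0903]
tool_rot: [[-0.074, -0.02, -0.997], [0.997, -0.002, -0.074], [-0.0, -1.0, 0.02]]
contact_force: [-0.5, 0.1, 1.7]
width: 0.248
```

Request:
{"name": "move_arm", "arguments": {"steps": [0, -4e-05, -0.001, 0, 0, 0, 0, 0, -4e-05, -0.001, 0, 0, 0, 0, 0, 0, 0, 0, 0, 0, 0]}}

```text
t: 11.15
position: [0.4641, -0.0313, 0.0903]
tool_rot: [[-0.074, -0.02, -0.997], [0.997, -0.001, -0.074], [-0.0, -1.0, 0.02]]
contact_force: [-1.1, -0.3, 1.5]
width: 0.245
```

Request:
{"name": "move_arm", "arguments": {"steps": [0, -4e-05, -0.001, 0, 0, 0, 0, 0, -4e-05, -0.001, 0, 0, 0, 0, 0, 0, 0, 0, 0, 0, 0]}}

```text
t: 11.45
position: [0.466, -0.0311, 0.0903]
tool_rot: [[-0.074, -0.02, -0.997], [0.997, -0.001, -0.074], [0.0, -1.0, 0.02]]
contact_force: [-0.8, -0.6, 1.4]
width: 0.243
```

Request:
{"name": "move_arm", "arguments": {"steps": [0, -4e-05, -0.001, 0, 0, 0, 0, 0, -4e-05, -0.001, 0, 0, 0, 0, 0, 0, 0, 0, 0, 0, 0]}}

```text
t: 11.75
position: [0.4679, -0.031, 0.0903]
tool_rot: [[-0.074, -0.02, -0.997], [0.997, -0.001, -0.074], [0.0, -1.0, 0.02]]
contact_force: [-0.9, 0.0, 1.0]
width: 0.243
```

```bash
python3 - <<'E'
from h import *
st=show('side','s8.png',(290,160,360,210),11); print(st['t'],st['position'],st['contact_force'],st['ft_torque'])
E
```

```text
11.75 [ 0.46793191 -0.03100058  0.09030291] [-0.85264098  0.01105572  1.02568757] [-0.00838261 -0.18416548 -0.03469835]
```

View pics/s8.png

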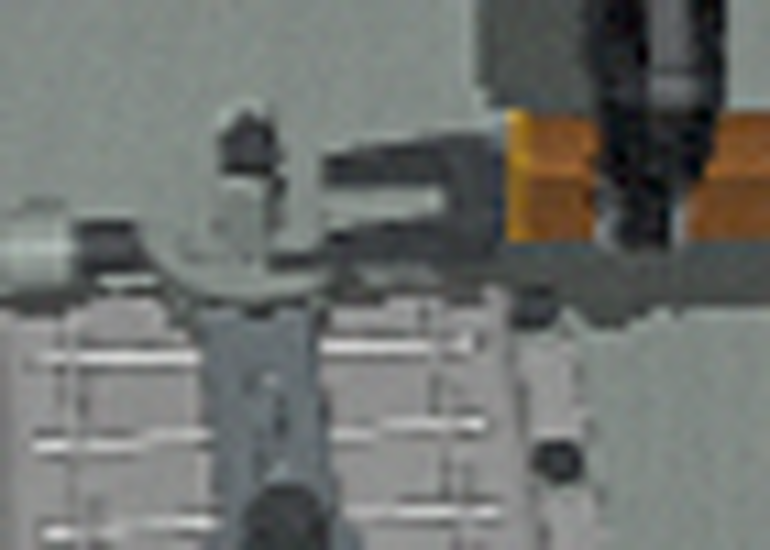

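Request:
{"name": "move_arm", "arguments": {"steps": [0, -2e-05, -0.001, 0, 0, 0, 0, 0, -4e-05, -0.001, 0, 0, 0, 0, 0, 0, 0, 0, 0, 0, 0]}}

```text
t: 12.1
position: [0.4699, -0.0308, 0.0903]
tool_rot: [[-0.074, -0.02, -0.997], [0.997, -0.001, -0.074], [0.0, -1.0, 0.02]]
contact_force: [-1.3, 0.7, 1.3]
width: 0.244
```

Request:
{"name": "move_arm", "arguments": {"steps": [0, -2e-05, -0.001, 0, 0, 0, 0, 0, -4e-05, -0.001, 0, 0, 0, 0, 0, 0, 0, 0, 0, 0, 0]}}

```text
t: 12.4
position: [0.4719, -0.0307, 0.0904]
tool_rot: [[-0.074, -0.02, -0.997], [0.997, -0.001, -0.074], [0.0, -1.0, 0.02]]
contact_force: [-1.3, -0.2, 1.4]
width: 0.243
```

Request:
{"name": "move_arm", "arguments": {"steps": [0, -2e-05, -0.001, 0, 0, 0, 0, 0, -4e-05, -0.001, 0, 0, 0, 0, 0, 0, 0, 0, 0, 0, 0]}}

```text
t: 12.7
position: [0.4738, -0.0305, 0.0903]
tool_rot: [[-0.074, -0.02, -0.997], [0.997, -0.001, -0.074], [0.0, -1.0, 0.02]]
contact_force: [-1.3, -0.2, 0.4]
width: 0.25
```

Request:
{"name": "move_arm", "arguments": {"steps": [0, -2e-05, -0.001, 0, 0, 0, 0, 0, -4e-05, -0.001, 0, 0, 0, 0, 0, 0, 0, 0, 0, 0, 0]}}

```text
t: 13.0
position: [0.4758, -0.0304, 0.0904]
tool_rot: [[-0.074, -0.02, -0.997], [0.997, -0.001, -0.074], [0.0, -1.0, 0.02]]
contact_force: [-2.7, -0.3, 1.0]
width: 0.239
```

Request:
{"name": "move_arm", "arguments": {"steps": [0, -2e-05, -0.001, 0, 0, 0, 0, 0, -4e-05, -0.001, 0, 0, 0, 0, 0, 0, 0, 0, 0, 0, 0]}}

```text
t: 13.3
position: [0.4778, -0.0302, 0.0904]
tool_rot: [[-0.074, -0.02, -0.997], [0.997, -0.001, -0.074], [0.0, -1.0, 0.02]]
contact_force: [-2.7, 0.3, 0.2]
width: 0.245
```

```bash
python3 - <<'E'
from h import *
st=show('side','s9.png',(290,160,360,210),11); print(st['t'],st['position'],st['contact_force'],st['ft_torque'])
E
```

```text
13.3 [ 0.4778425  -0.03022911  0.09036808] [-2.65340262  0.28272818  0.22011748] [0.00714166 0.21064818 0.024619  ]
```

View pics/s9.png

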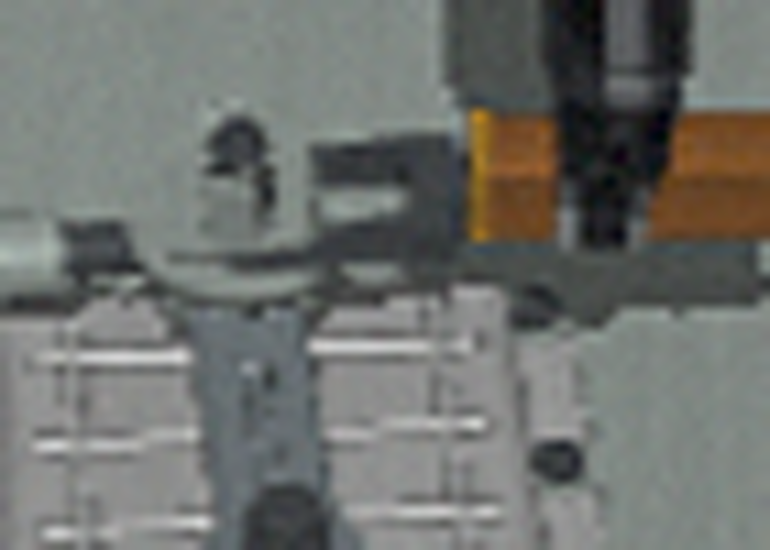

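Request:
{"name": "move_arm", "arguments": {"steps": [0, -2e-05, -0.001, 0, 0, 0, 0, 0, -4e-05, -0.001, 0, 0, 0, 0, 0, 0, 0, 0, 0, 0, 0]}}

```text
t: 13.65
position: [0.4799, -0.0301, 0.0904]
tool_rot: [[-0.074, -0.02, -0.997], [0.997, -0.001, -0.074], [0.0, -1.0, 0.02]]
contact_force: [-3.7, -0.7, -0.3]
width: 0.246
```

Request:
{"name": "move_arm", "arguments": {"steps": [0, -2e-05, -0.001, 0, 0, 0, 0, 0, -4e-05, -0.001, 0, 0, 0, 0, 0, 0, 0, 0, 0, 0, 0]}}

```text
t: 13.95
position: [0.4818, -0.03, 0.0904]
tool_rot: [[-0.074, -0.02, -0.997], [0.997, -0.001, -0.074], [0.0, -1.0, 0.02]]
contact_force: [-3.7, 0.0, 0.3]
width: 0.248
```

Request:
{"name": "move_arm", "arguments": {"steps": [0, -2e-05, -0.001, 0, 0, 0, 0, 0, -4e-05, -0.001, 0, 0, 0, 0, 0, 0, 0, 0, 0, 0, 0]}}

```text
t: 14.25
position: [0.4837, -0.0297, 0.0904]
tool_rot: [[-0.074, -0.02, -0.997], [0.997, -0.001, -0.074], [0.0, -1.0, 0.02]]
contact_force: [-4.9, -1.1, -0.2]
width: 0.246
```

Request:
{"name": "move_arm", "arguments": {"steps": [0, -2e-05, -0.001, 0, 0, 0, 0, 0, -4e-05, -0.001, 0, 0, 0, 0, 0, 0, 0, 0, 0, 0, 0]}}

```text
t: 14.55
position: [0.4855, -0.0296, 0.0904]
tool_rot: [[-0.074, -0.021, -0.997], [0.997, -0.001, -0.074], [0.0, -1.0, 0.021]]
contact_force: [-5.5, 0.6, -0.6]
width: 0.247
```

```bash
python3 - <<'E'
from h import *
st=show('side','s10.png',(290,160,360,210),11); print(st['t'],st['position'],st['contact_force'],st['ft_torque'])
E
```

```text
14.55 [ 0.48546288 -0.02956415  0.0903918 ] [-5.52141993  0.57438704 -0.63410629] [0.01484273 0.54361907 0.01723422]
```

View pics/s10.png

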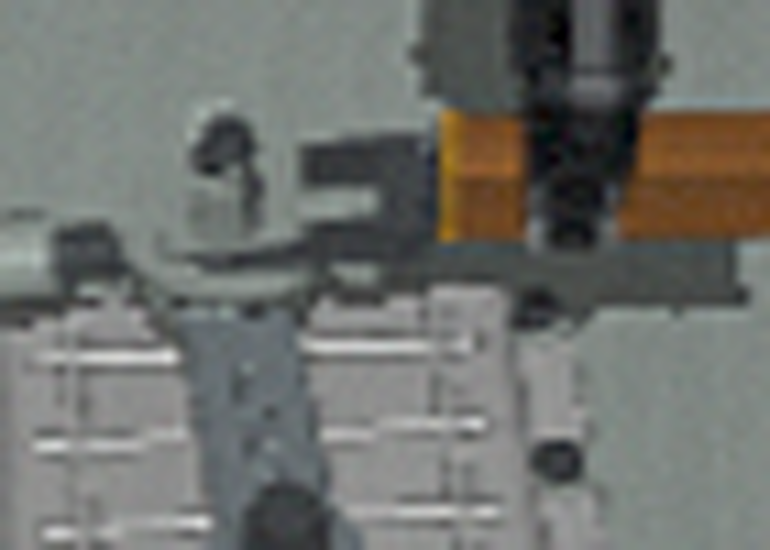

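Request:
{"name": "move_arm", "arguments": {"steps": [0, -4e-05, -0.001, 0, 0, 0, 0, 0, -6e-05, -0.001, 0, 0, 0, 0, 0, 0, 0, 0, 0, 0, 0]}}

```text
t: 14.9
position: [0.4886, -0.0296, 0.0907]
tool_rot: [[-0.074, -0.019, -0.997], [0.997, -0.002, -0.074], [-0.0, -1.0, 0.019]]
contact_force: [-1.5, -0.9, -2.2]
width: 0.246
```

Request:
{"name": "move_arm", "arguments": {"steps": [0, -4e-05, -0.001, 0, 0, 0, 0, 0, -6e-05, -0.001, 0, 0, 0, 0, 0, 0, 0, 0, 0, 0, 0]}}

```text
t: 15.2
position: [0.4905, -0.0295, 0.0907]
tool_rot: [[-0.074, -0.019, -0.997], [0.997, -0.002, -0.074], [-0.0, -1.0, 0.019]]
contact_force: [-0.5, -0.2, -2.6]
width: 0.244
```

```bash
python3 - <<'E'
from h import *
st=show('side','s11.png',(290,160,360,210),11); print(st['t'],st['position'],st['contact_force'],st['ft_torque'])
E
```

```text
15.2 [ 0.49051192 -0.02945279  0.09074995] [-0.50733605 -0.19569209 -2.62485209] [-0.02735287  0.05545423 -0.00301366]
```

View pics/s11.png

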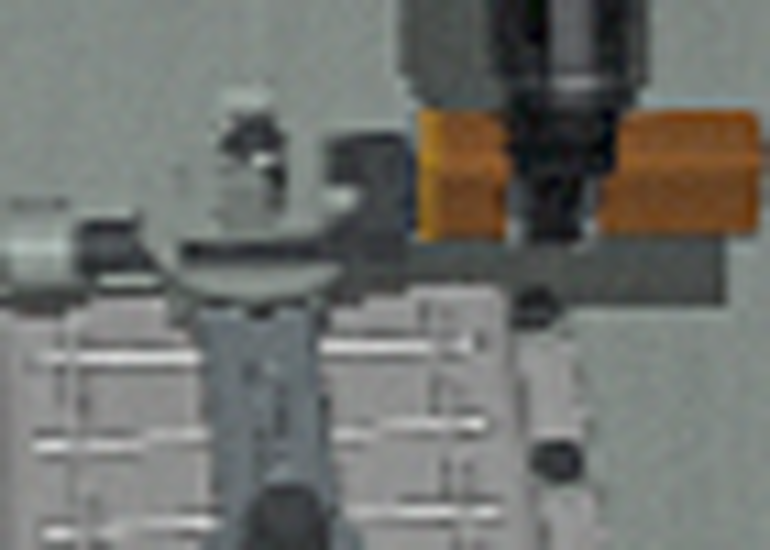

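Request:
{"name": "move_arm", "arguments": {"steps": [0, 4e-05, 0.002, 0, 0, 0, 0, 0, 8e-05, 0.004, 0, 0, 0, 0, 0, 8e-05, 0.004, 0, 0, 0, 0, 0, 8e-05, 0.004, 0, 0, 0, 0, 0, 8e-05, 0.004, 0, 0, 0, 0]}}

```text
t: 15.75
position: [0.4715, -0.0307, 0.0908]
tool_rot: [[-0.074, -0.02, -0.997], [0.997, -0.002, -0.074], [-0.0, -1.0, 0.02]]
contact_force: [-0.7, 0.9, -1.0]
width: 0.245
```

```bash
python3 - <<'E'
from h import *
st=show('side','s12.png',(290,160,360,210),11); print(st['t'],st['position'],st['contact_force'],st['ft_torque'])
E
```

```text
15.75 [ 0.47146786 -0.03073957  0.0907618 ] [-0.69762804  0.90460169 -1.01969389] [ 0.00046435 -0.08699955 -0.01559147]
```

View pics/s12.png

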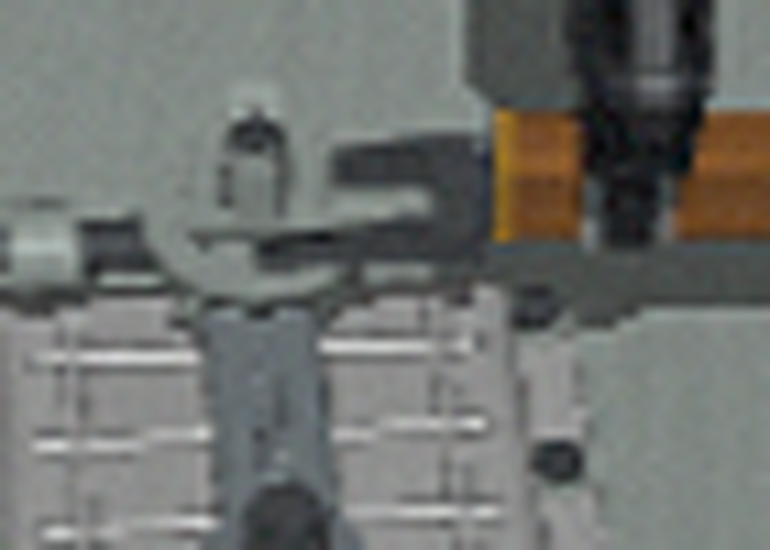

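Request:
{"name": "move_arm", "arguments": {"steps": [0, 8e-05, 0.004, 0, 0, 0, 0, 0, 8e-05, 0.004, 0, 0, 0, 0, 0, 8e-05, 0.004, 0, 0, 0, 0, 0, 8e-05, 0.004, 0, 0, 0, 0, 0, 8e-05, 0.004, 0, 0, 0, 0]}}

```text
t: 16.3
position: [0.4516, -0.0322, 0.0907]
tool_rot: [[-0.074, -0.02, -0.997], [0.997, -0.002, -0.074], [-0.0, -1.0, 0.02]]
contact_force: [0.2, -0.4, -1.7]
width: 0.246
```

Request:
{"name": "move_arm", "arguments": {"steps": [0, 8e-05, 0.004, 0, 0, 0, 0, 0, 8e-05, 0.005, 0, 0, 0, 0, 0, 8e-05, 0.01, 0, 0, 0, 0, 0, 0, 0.02, 0, 0, 0, 0, 0, -0.01, 0.02, 0, 0, 0, 0]}}

```text
t: 16.8
position: [0.391, -0.0361, 0.1006]
tool_rot: [[-0.075, -0.023, -0.997], [0.997, -0.0, -0.075], [0.001, -1.0, 0.023]]
contact_force: [-0.6, -0.7, -1.0]
width: 0.247
```

```bash
python3 - <<'E'
from h import *
st=show('side','s13.png',(270,155,370,225),8); print(st['t'],st['position'],st['contact_force'],st['ft_torque'])
E
```

```text
16.8 [ 0.39098932 -0.03610587  0.10060991] [-0.56401966 -0.73177813 -0.99627035] [-0.00142426  0.04885199  0.03920715]
```

View pics/s13.png

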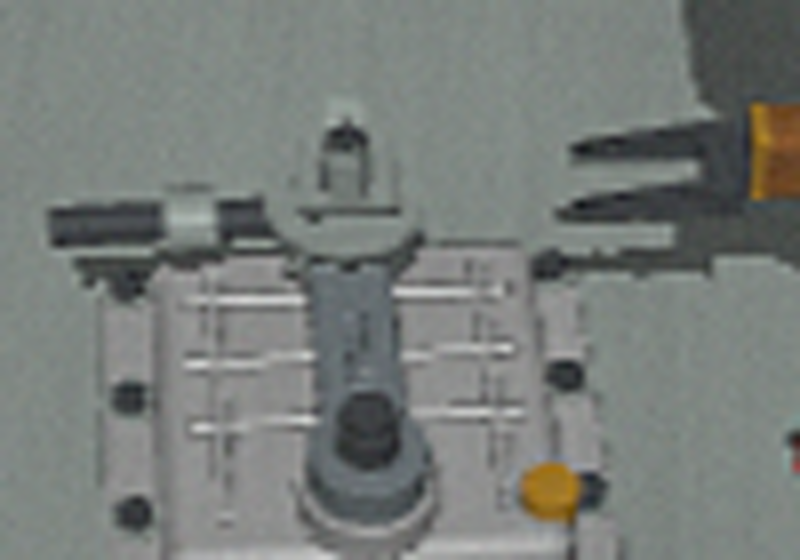

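Request:
{"name": "move_arm", "arguments": {"steps": [0, -0.02, 0, -0.02, 0, 0, 0, 0, -0.03, 0, 0, 0, 0, 0, 0.03, 0, 0, 0, 0, 0, 0, 0.042, 0, -0.011, 0, 0, 0, 0, 0.045, 0, -0.015, 0, 0, 0, 0]}}

```text
t: 17.35
position: [0.4103, 0.0826, 0.152]
tool_rot: [[-0.071, 0.001, -0.997], [0.997, -0.0, -0.071], [-0.0, -1.0, -0.001]]
contact_force: [1.0, -1.2, -2.1]
width: 0.244
```

Request:
{"name": "move_arm", "arguments": {"steps": [0.045, 0, -0.015, 0, 0, 0, 0, 0.045, 0, -0.015, 0, 0, 0, 0, 0.035, 0.01, -0.012, 0, 0, 0, 0, 0.01, 0.03, 0, 0, 0, 0, 0, 0, 0.04, 0, 0, 0, 0, 0]}}

```text
t: 17.85
position: [0.4441, 0.2221, 0.0721]
tool_rot: [[-0.077, 0.005, -0.997], [0.997, 0.001, -0.077], [0.001, -1.0, -0.005]]
contact_force: [1.2, -1.2, -2.9]
width: 0.246
```

Request:
{"name": "move_arm", "arguments": {"steps": [0, 0.03, 0, 0, 0, 0, 0, 0, 0.01, 0, 0, 0, 0, 0, 0, 0, 0, 0, 0, 0, 0, 0, 0, 0, 0, 0, 0, 0]}}

```text
t: 18.25
position: [0.4437, 0.2198, 0.0327]
tool_rot: [[-0.074, 0.002, -0.997], [0.997, 0.0, -0.074], [0.0, -1.0, -0.002]]
contact_force: [-0.2, -0.0, -1.8]
width: 0.242
```

Request:
{"name": "move_arm", "arguments": {"steps": [0, 0.012, 0, 0, 0, 0, 0, 0, 0.008, 0, 0, 0, 0, 0, 0, 0.004, 0, 0, 0, 0, 0, 0, 0.002, 0, 0, 0, 0, 0, 0, 0, 0, 0, 0, 0, 0]}}

```text
t: 18.75
position: [0.4427, 0.2198, 0.0054]
tool_rot: [[-0.074, -0.001, -0.997], [0.997, -0.0, -0.074], [-0.0, -1.0, 0.001]]
contact_force: [0.8, -0.2, -2.3]
width: 0.243
```

Request:
{"name": "move_arm", "arguments": {"steps": [0, 0.001, 0, 0, 0, 0, 0, 0, 0, 0, 0, 0, 0, 0]}}

```text
t: 18.95
position: [0.443, 0.2199, 0.0047]
tool_rot: [[-0.074, 0.0, -0.997], [0.997, 0.0, -0.074], [0.0, -1.0, -0.0]]
contact_force: [0.1, 0.2, -1.6]
width: 0.246
```

Request:
{"name": "move_arm", "arguments": {"steps": [0, 0.001, 0, 0, 0, 0, 0, 0, 0, 0, 0, 0, 0, 0]}}

```text
t: 19.15
position: [0.4431, 0.2199, 0.0039]
tool_rot: [[-0.074, 0.001, -0.997], [0.997, 0.0, -0.074], [0.0, -1.0, -0.001]]
contact_force: [0.1, 0.0, 1.3]
width: 0.246
```

Request:
{"name": "move_arm", "arguments": {"steps": [0, 0, 0, 0, 0, 0, 0.3, 0, 0, 0, 0, 0, 0, 0.45, 0, 0, 0, 0, 0, 0, 0.6, 0, -0.01, 0, 0, 0, 0, 0.7, 0, -0.03, 0, 0, 0, 0, 0.7]}}

```text
t: 19.65
position: [0.4407, 0.2192, 0.0423]
tool_rot: [[-0.074, -0.006, -0.997], [0.997, -0.001, -0.074], [-0.001, -1.0, 0.006]]
contact_force: [-0.5, 0.3, 0.4]
width: 0.699
```

Request:
{"name": "move_arm", "arguments": {"steps": [0, -0.04, 0, 0, 0, 0, 0.7, 0, -0.045, 0, 0, 0, 0, 0.7, 0, -0.045, 0, 0, 0, 0, 0.7, 0, -0.02, 0, 0, 0, 0, 0.7, 0, 0, 0, 0, 0, 0, 0.7]}}

```text
t: 20.15
position: [0.445, 0.2204, 0.1981]
tool_rot: [[-0.074, 0.008, -0.997], [0.997, 0.002, -0.074], [0.001, -1.0, -0.008]]
contact_force: [0.4, 0.5, -0.1]
width: 0.7
```

```bash
python3 - <<'E'
from h import *
st=show('wrist','w14.png'); print(st['t'],st['position'],st['contact_force'],st['width'])
show('side','s14.png',(260,150,400,330),3.3)
E
```

```text
20.15 [0.44498748 0.22042777 0.1981268 ] [ 0.44978193  0.45960289 -0.06903582] 0.6995803012331631
```

View pics/w14.png

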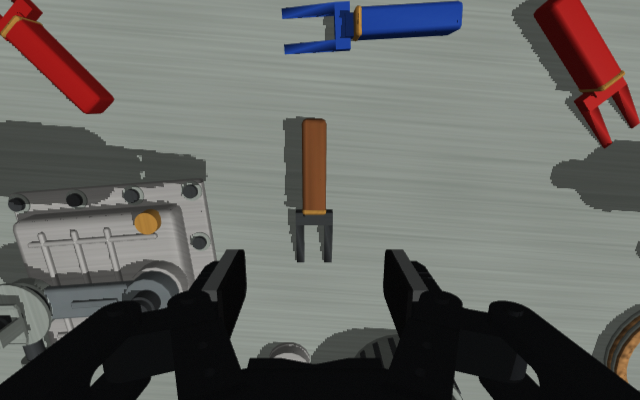

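View pics/s14.png

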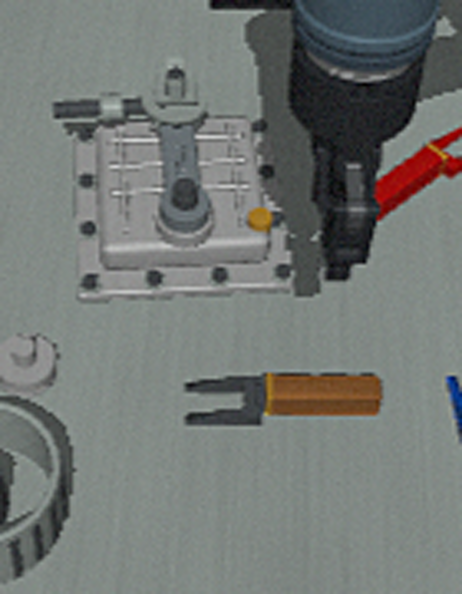

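Request:
{"name": "move_arm", "arguments": {"steps": [-0.03, 0, -0.014, 0, 0, 0, 0.9, -0.044, 0, -0.021, 0, 0, 0, 0.9, -0.044, 0, -0.021, 0, 0, 0, 0.9, -0.044, 0, -0.021, 0, 0, 0, 0.9, -0.044, 0, -0.021, 0, 0, 0, 0.9]}}

```text
t: 20.75
position: [0.5552, 0.0201, 0.1915]
tool_rot: [[-0.074, -0.004, -0.997], [0.997, 0.001, -0.074], [0.001, -1.0, 0.004]]
contact_force: [-0.5, 1.3, -0.6]
width: 0.898
```

Request:
{"name": "move_arm", "arguments": {"steps": [-0.033, 0, -0.016, 0, 0, 0, 0.9, -0.015, 0, -0.008, 0, 0, 0, 0.9, 0, 0, 0, 0, 0, 0, 0.9, 0, 0, 0, 0, 0, 0, 0.9]}}

```text
t: 21.15
position: [0.5821, -0.0236, 0.1922]
tool_rot: [[-0.074, -0.003, -0.997], [0.997, 0.001, -0.074], [0.002, -1.0, 0.003]]
contact_force: [-0.5, 0.1, 0.2]
width: 0.899
```

```bash
python3 - <<'E'
from h import *
st=show('wrist','w15.png'); print(st['t'],st['position'],st['tool_rot'],st['width'])
im=cv2.imread("pics/w15.png")
cv2.imwrite("pics/w15a.png",cv2.resize(im[100:240,230:400],None,fx=4,fy=4,interpolation=cv2.INTER_CUBIC))
E
```

```text
21.15 [ 0.58213071 -0.02355641  0.19217307] [[-0.07383092 -0.00326669 -0.99726542]
 [ 0.99726935  0.00144702 -0.07383596]
 [ 0.00168426 -0.99999362  0.00315093]] 0.898965952652514
```

View pics/w15.png

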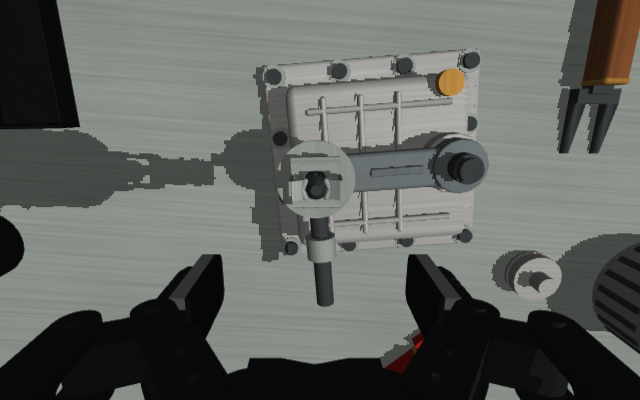

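View pics/w15a.png

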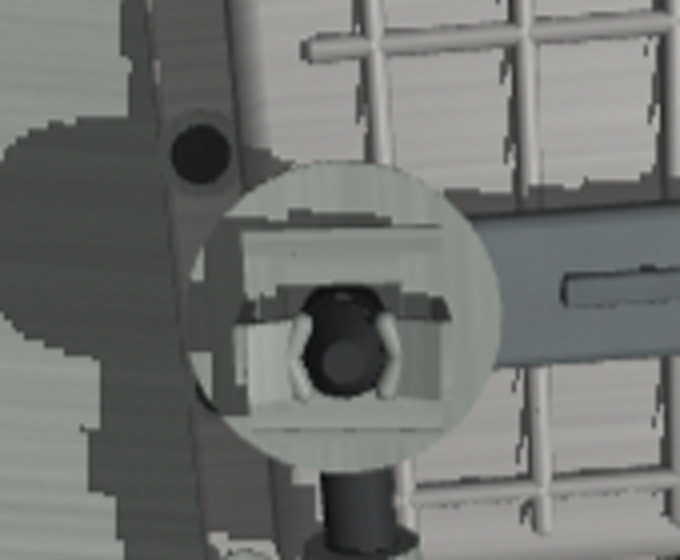

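```bash
python3 - <<'E'
from h import *
np.set_printoptions(precision=4,suppress=True)
w=lambda x,y:(230+(x+.5)/4-.5,100+(y+.5)/4-.5)
st=r.get_state()
print(at('wrist',w(344,358),.117,st), 'studtop',at('wrist',w(346,360),.118,st))
R=st['tool_rot'];
for p,z in (((245,230),.1),((440,230),.1),((440,430),.1),((250,430),.1),((300,355),.117),((388,355),.117)):
    q=at('wrist',w(*p),z,st); print(q,R.T@(q-st['position']))
E
```

```text
[ 0.5653 -0.024   0.117 ] studtop [ 0.5653 -0.0237  0.118 ]
[ 0.5482 -0.042   0.1   ] [-0.0165  0.0927  0.035 ]
[ 0.5458 -0.009   0.1   ] [0.0165 0.0927 0.035 ]
[ 0.5809 -0.0057  0.1   ] [ 0.0172  0.0927 -0.0003]
[ 0.5833 -0.0391  0.1   ] [-0.0163  0.0926 -0.0002]
[ 0.5653 -0.0311  0.117 ] [-0.0069  0.0757  0.0172]
[ 0.5643 -0.0169  0.117 ] [0.0073 0.0757 0.0172]
```

Request:
{"name": "move_arm", "arguments": {"steps": [0, 0.02, 0.017, 0, 0, 0, 0.8, 0, 0.03, 0, 0, 0, 0, 0.7, 0, 0.02, 0, 0, 0, 0, 0.65, 0, 0.01, 0, 0, 0, 0, 0.65, 0, 0.007, 0, 0, 0, 0, 0.65]}}

```text
t: 21.7
position: [0.5657, -0.0243, 0.1061]
tool_rot: [[-0.076, -0.001, -0.997], [0.997, 0.0, -0.076], [0.0, -1.0, 0.001]]
contact_force: [0.2, -0.7, 0.2]
width: 0.649
```

Request:
{"name": "move_arm", "arguments": {"steps": [0, 0.004, 0, 0, 0, 0, 0.6, 0, 0, 0, 0, 0, 0, 0.55, 0, 0, 0, 0, 0, 0, 0.55]}}

```text
t: 22.0
position: [0.5669, -0.0257, 0.1034]
tool_rot: [[-0.074, 0.001, -0.997], [0.997, -0.0, -0.074], [-0.0, -1.0, -0.001]]
contact_force: [0.7, 0.3, -0.6]
width: 0.554
```

```bash
python3 - <<'E'
from h import *
st=show('wrist','w16.png',(180,100,460,400),2.5*.8); print(st['t'],st['position'],st['tool_rot'],st['width'],st['contact_force'])
show('side','s16.png',(280,140,380,215),8)
E
```

```text
22.0 [ 0.56694416 -0.02568487  0.10339005] [[-7.43260952e-02  1.35250776e-03 -9.97233073e-01]
 [ 9.97233900e-01 -3.24788590e-04 -7.43265973e-02]
 [-4.24417224e-04 -9.99999033e-01 -1.32462632e-03]] 0.5535661310951371 [ 0.69177089  0.25611412 -0.59025087]
```

View pics/w16.png

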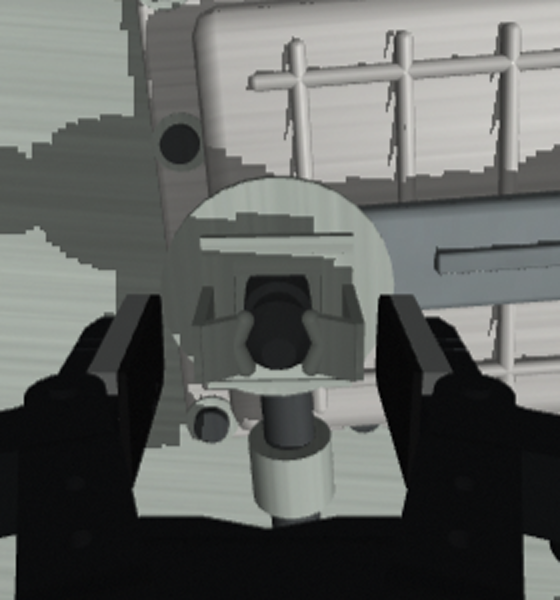

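View pics/s16.png

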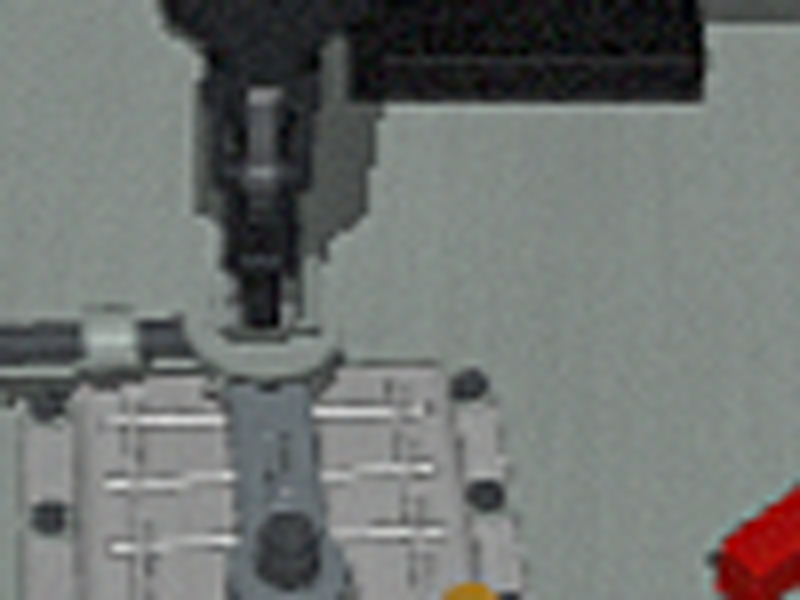

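Request:
{"name": "move_arm", "arguments": {"steps": [0.002, 0.004, 0.002, 0, 0, 0, 0.55, 0, 0.004, 0, 0, 0, 0, 0.52, 0, 0.001, 0, 0, 0, 0, 0.48, 0, 0, 0, 0, 0, 0, 0.44, 0, 0, 0, 0, 0, 0, 0.41]}}

```text
t: 22.6
position: [0.5643, -0.024, 0.0936]
tool_rot: [[-0.074, -0.0, -0.997], [0.997, -0.0, -0.074], [-0.0, -1.0, 0.0]]
contact_force: [0.2, -0.0, -0.3]
width: 0.41
```

Request:
{"name": "move_arm", "arguments": {"steps": [0, 0, 0, 0, 0, 0, 0.38, 0, 0, 0, 0, 0, 0, 0.35, 0, 0, 0, 0, 0, 0, 0.35]}}

```text
t: 22.9
position: [0.5652, -0.024, 0.0949]
tool_rot: [[-0.074, 0.002, -0.997], [0.997, -0.0, -0.074], [-0.001, -1.0, -0.002]]
contact_force: [-1.9, 0.7, 7.6]
width: 0.376
```

Request:
{"name": "move_arm", "arguments": {"steps": [0, -0.001, 0, 0, 0, 0, 0.3, 0, -0.0005, 0, 0, 0, 0, 0.25]}}

```text
t: 23.1
position: [0.5648, -0.024, 0.0958]
tool_rot: [[-0.074, 0.001, -0.997], [0.997, -0.0, -0.074], [-0.0, -1.0, -0.001]]
contact_force: [0.8, -0.3, 3.0]
width: 0.369
```

```bash
python3 - <<'E'
from h import *
st=show('wrist','w17.png',(180,100,460,400),2.5*.8); print(st['t'],st['position'],st['width'],st['contact_force'])
show('side','s17.png',(280,140,380,215),8)
E
```

```text
23.1 [ 0.56476123 -0.02396708  0.09580829] 0.36915367041780106 [ 0.84428426 -0.32567314  3.00972358]
```

View pics/w17.png

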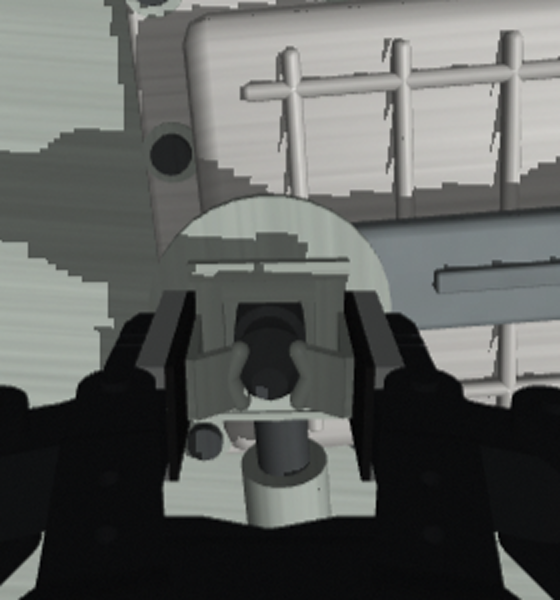

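View pics/s17.png

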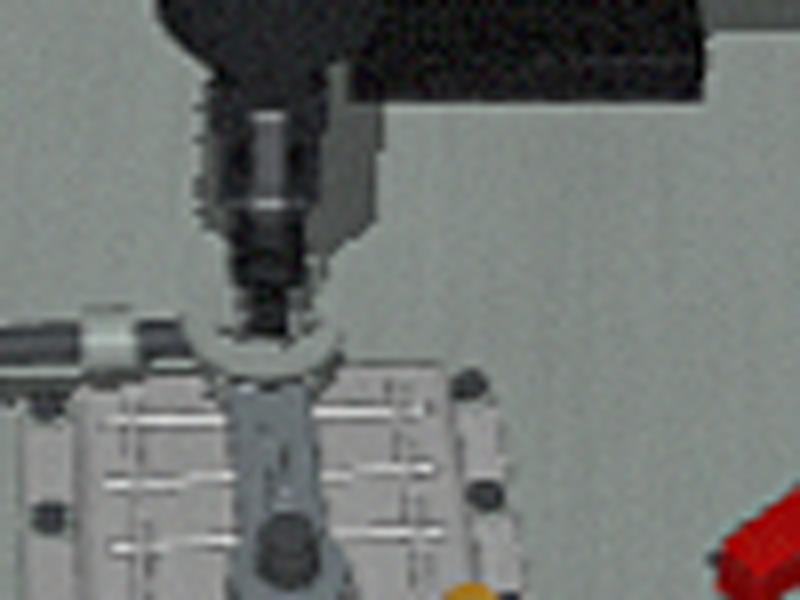

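Request:
{"name": "move_arm", "arguments": {"steps": [0, -0.001, 0, 0, 0, 0, 0.2, 0, -0.001, 0, 0, 0, 0, 0.1, 0, -0.001, 0, 0, 0, 0, 0]}}

```text
t: 23.5
position: [0.5638, -0.0237, 0.0976]
tool_rot: [[-0.074, -0.001, -0.997], [0.997, 0.0, -0.074], [0.0, -1.0, 0.001]]
contact_force: [0.3, 0.5, 0.1]
width: 0.37
```

Request:
{"name": "move_arm", "arguments": {"steps": [0, -0.002, 0, 0, 0, 0, 0, 0, -0.002, 0, 0, 0, 0, 0, 0, -0.002, 0, 0, 0, 0, 0]}}

```text
t: 23.8
position: [0.5641, -0.0237, 0.1041]
tool_rot: [[-0.074, -0.0, -0.997], [0.997, 0.0, -0.074], [0.0, -1.0, 0.0]]
contact_force: [-0.4, -0.1, 0.1]
width: 0.374
```

Freely lifting. Raise well clear and check.

Request:
{"name": "move_arm", "arguments": {"steps": [0, -0.005, 0, 0, 0, 0, 0, 0, -0.01, 0, 0, 0, 0, 0, 0, -0.02, 0, 0, 0, 0, 0, 0, -0.03, 0, 0, 0, 0, 0, 0, -0.02, 0, 0, 0, 0, 0]}}

```text
t: 24.3
position: [0.5649, -0.024, 0.1918]
tool_rot: [[-0.074, 0.003, -0.997], [0.997, -0.001, -0.074], [-0.001, -1.0, -0.002]]
contact_force: [0.2, -0.6, -0.7]
width: 0.373
```

```bash
python3 - <<'E'
from h import *
st=show('wrist','w18.png',(180,100,460,400),2.5*.8); print(st['t'],st['position'],st['width'],st['contact_force'])
E
```

```text
24.3 [ 0.5649258  -0.02398844  0.19184859] 0.3726130650779208 [ 0.17227607 -0.63893309 -0.6540595 ]
```

View pics/w18.png

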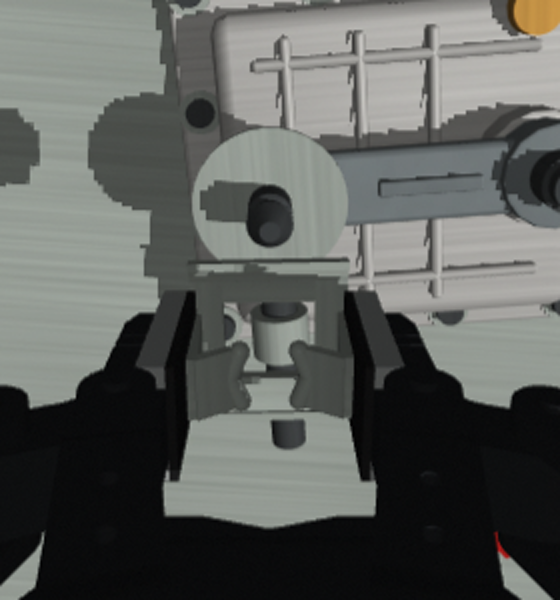

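Request:
{"name": "move_arm", "arguments": {"steps": [-0.025, 0, 0.009, 0, 0, 0, 0, -0.04, 0, 0.015, 0, 0, 0, 0, -0.044, 0, 0.017, 0, 0, 0, 0, -0.044, 0, 0.017, 0, 0, 0, 0, -0.044, 0, 0.017, 0, 0, 0, 0]}}

```text
t: 24.85
position: [0.5034, -0.2273, 0.1896]
tool_rot: [[-0.075, 0.001, -0.997], [0.997, -0.0, -0.075], [-0.0, -1.0, -0.001]]
contact_force: [0.2, 0.4, -0.9]
width: 0.371
```

Request:
{"name": "move_arm", "arguments": {"steps": [-0.044, 0.01, 0.017, 0, 0, 0, 0, -0.03, 0.02, 0.011, 0, 0, 0, 0, -0.01, 0.03, 0.003, 0, 0, 0, 0, 0, 0.03, 0, 0, 0, 0, 0, 0, 0.03, 0, 0, 0, 0, 0]}}

```text
t: 25.35
position: [0.4791, -0.3129, 0.0684]
tool_rot: [[-0.073, 0.001, -0.997], [0.997, -0.001, -0.073], [-0.001, -1.0, -0.001]]
contact_force: [0.4, -0.1, -0.3]
width: 0.371
```

Request:
{"name": "move_arm", "arguments": {"steps": [0, 0.015, 0, 0, 0, 0, 0, 0, 0, 0, 0, 0, 0, 0, 0, 0, 0, 0, 0, 0, 0]}}

```text
t: 25.65
position: [0.4796, -0.3121, 0.0546]
tool_rot: [[-0.074, 0.0, -0.997], [0.997, -0.0, -0.074], [-0.0, -1.0, -0.0]]
contact_force: [-0.2, -0.6, -0.2]
width: 0.377
```

```bash
python3 - <<'E'
from h import *
st=show('wrist','w19.png'); print(st['t'],st['position'],st['width'],st['contact_force'])
show('side','s19.png',(280,60,400,180),5)
E
```

```text
25.65 [ 0.4795904  -0.31213835  0.05457787] 0.377248246800539 [-0.20960686 -0.62589414 -0.21898792]
```

View pics/w19.png

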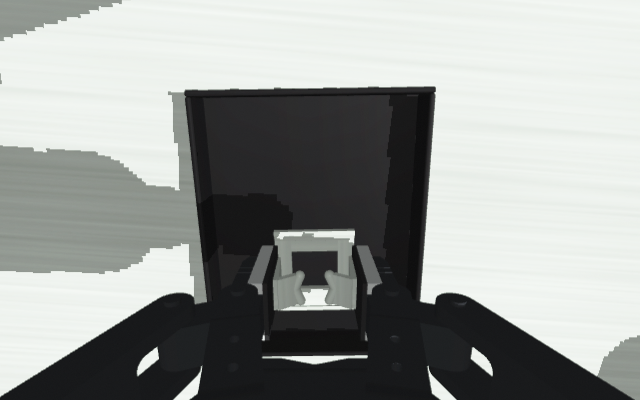

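View pics/s19.png

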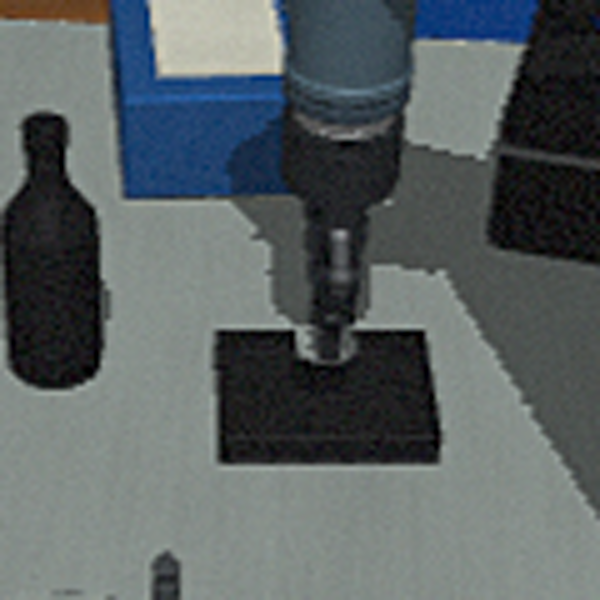

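Centred over the tray. Lower with care and release.

Request:
{"name": "move_arm", "arguments": {"steps": [0, 0.015, 0, 0, 0, 0, 0, 0, 0.012, 0, 0, 0, 0, 0, 0, 0.008, 0, 0, 0, 0, 0, 0, 0.004, 0, 0, 0, 0, 0, 0, 0, 0, 0, 0, 0, 0]}}

```text
t: 26.25
position: [0.4791, -0.3117, 0.0146]
tool_rot: [[-0.074, -0.001, -0.997], [0.997, 0.001, -0.074], [0.001, -1.0, 0.001]]
contact_force: [0.5, 0.3, -1.0]
width: 0.373
```

Request:
{"name": "move_arm", "arguments": {"steps": [0, 0.002, 0, 0, 0, 0, 0, 0, 0.002, 0, 0, 0, 0, 0, 0, 0, 0, 0, 0, 0, 0]}}

```text
t: 26.55
position: [0.4794, -0.3119, 0.0111]
tool_rot: [[-0.074, 0.0, -0.997], [0.997, -0.0, -0.074], [-0.0, -1.0, -0.0]]
contact_force: [1.5, -0.8, -0.6]
width: 0.373
```

Request:
{"name": "move_arm", "arguments": {"steps": [0, 0.002, 0, 0, 0, 0, 0, 0, 0.002, 0, 0, 0, 0, 0, 0, 0, 0, 0, 0, 0, 0]}}

```text
t: 26.85
position: [0.4792, -0.3118, 0.0068]
tool_rot: [[-0.074, -0.0, -0.997], [0.997, 0.0, -0.074], [0.0, -1.0, 0.0]]
contact_force: [0.1, 0.4, -0.1]
width: 0.377
```

Request:
{"name": "move_arm", "arguments": {"steps": [0, 0, 0, 0, 0, 0, 0.42, 0, 0, 0, 0, 0, 0, 0.5, 0, 0, 0, 0, 0, 0, 0.6, 0, -0.003, 0, 0, 0, 0, 0.6, 0, -0.01, 0, 0, 0, 0, 0.6]}}

```text
t: 27.35
position: [0.4788, -0.3114, 0.0198]
tool_rot: [[-0.074, -0.001, -0.997], [0.997, 0.001, -0.074], [0.001, -1.0, 0.001]]
contact_force: [0.6, -0.1, -0.4]
width: 0.606
```

Request:
{"name": "move_arm", "arguments": {"steps": [0, -0.03, 0, 0, 0, 0, 0.6, 0, -0.04, 0, 0, 0, 0, 0.6, 0, -0.045, 0, 0, 0, 0, 0.6, 0, -0.04, 0, 0, 0, 0, 0.6, 0, -0.01, 0.02, 0, 0, 0, 0.6]}}

```text
t: 27.85
position: [0.4628, -0.3154, 0.1916]
tool_rot: [[-0.076, 0.009, -0.997], [0.997, -0.008, -0.076], [-0.008, -1.0, -0.008]]
contact_force: [-0.2, -0.1, -0.3]
width: 0.597
```

Request:
{"name": "move_arm", "arguments": {"steps": [0, 0, 0, 0, 0, 0, 0.6, 0, 0, 0, 0, 0, 0, 0.6, 0, 0, 0, 0, 0, 0, 0.6]}}

```text
t: 28.15
position: [0.4593, -0.3129, 0.1842]
tool_rot: [[-0.074, -0.001, -0.997], [0.997, 0.001, -0.074], [0.001, -1.0, 0.001]]
contact_force: [-0.4, -0.4, 0.1]
width: 0.6
```

```bash
python3 - <<'E'
from h import *
np.set_printoptions(precision=4,suppress=True)
st=show('wrist','w20.png'); print(st['t'],st['position'],st['width'],st['contact_force'])
show('side','s20.png',None,1.2)
E
```

```text
28.15 [ 0.4593 -0.3129  0.1842] 0.59960589585389 [-0.4252 -0.3979  0.1268]
```

View pics/w20.png

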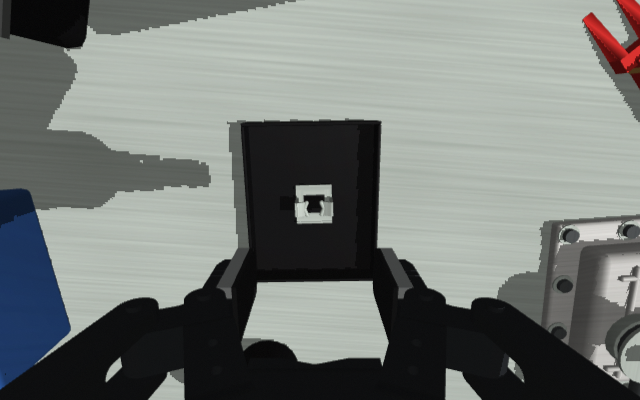

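View pics/s20.png

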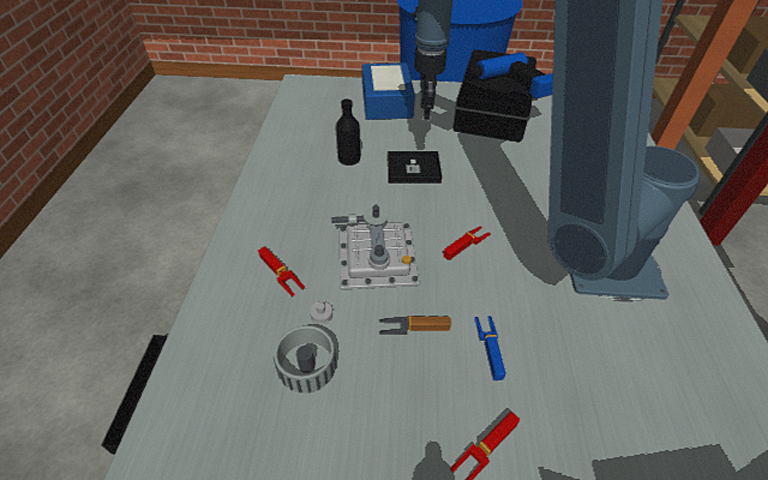

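```bash
python3 -c "
from bench import ticket
print(ticket.finish_job())"
```

```text
the job is handed in; nothing more can be done
None
```

I took the clip off the stud with the forked wedge, laid the wedge flat on the bench, put the clip in the parts tray and handed the job in at about 28 s. The hand-in gave no verdict, so what follows rests on my own readings.

- **Freeing the clip:** I landed the tips on the washer with about 3 N and slid them in along the clip's own direction. The clip sprang up with the tips roughly 10 to 18 mm past the stud. The highest force I read along the push was 5.5 N, and the lever gave about 7 mm (limit 14 mm). It sprang back to rest in the next picture.
- **Wedge:** It lies flat near (0.44, 0.22) on the bench.
- **Gripping the clip:** I only gripped it once it sat up on the taper. The tool read a brief upward force of about 8 N as the fingers closed, then the clip lifted off freely.
- **Last checks:** The clip stands upright near the middle of the tray floor. The drum, bottle and piston look unmoved in the side view. The gripper is open and clear of everything.

No check failed. The cameras differed by 2 to 4 mm on the stud and by about 3 mm on the wedge, which matches the stated calibration for most of it and did no harm. I did not measure the clip's height on the stud directly. I judged that it had sprung from the pictures, the drop in force and the lever's return.

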